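# Load the roll case and tap it home under the riser

### The arm

A 6-joint arm with a two-finger parallel gripper is mounted at the origin on the work surface. World frame = base frame: x ahead of the robot, y to its left, z up, the work surface at z = 0. Lengths are in m, angles in rad, forces in N, time in s.
With the tool pointing down it reaches from about 0.375 to 0.925 m from the base axis. Payload 5.7 kg.
Tool frame: the origin (TCP) lies midway between the tips of the shut fingers; the grasp point (between the pads) lies ctrl.pinch_z behind it (ctrl.pinch_z is the distance from the TCP to the grasp point, in m); z points along the fingers, y is the line along which they close (so a half turn about z gives the same grasp; the last joint's range is limited). The gripper opens to 85 mm and grips with 20 to 120 N. Pads are 22 mm wide; open, the fingers measure 114 mm over their backs; the gripper's body (76 mm by 85 mm) begins 54 mm behind the grasp point. The pads swing forward as they close: fully open they stand 13 mm farther back than shut.
Start: joints at [-1.288, 0.359, 1.51, -0, 1.272, -0.115], TCP at [0.232, -0.553, 0.231] pointing down, gripper open.
Joint ranges: [-2.97, 2.97], [-1.01, 2.36], [0.21, 2.38], [-0.96, 4.11], [0.2, 2.71], [-2.98, 2.98]. Speed limits (rad/s): [2.39, 2.39, 3.14, 3.14, 3.14, 3.14].

### API

Orientations are given as a unit quaternion [x, y, z, w].
In Python, from rig import ctrl, viewer, job gives the robot as it stands.
- The arm moves only by the tool send_rows, never from a script. Its argument "deltas" is a list of rows, each an object of numbers: "x", "y", "z": the shift along the world's x, y, z normalised to -1 to 1, where 1 is 0.5 m; "spin": the turn about the world's z normalised to -1 to 1, where 1 is pi rad. A call has 1 to 20 rows; each row shifts and turns the commanded pose from where the row before left it; what a row does not reach is not made up. A row lasts 1/8 s, in which the tool goes at most 62.5 mm and 10.7 degrees, less where a joint would pass 70% of its speed; a pose out of reach is approached as far as the arm can. A call with a number of a shift or a turn outside -1 to 1 is refused whole. A call with a gripper value outside its range is refused whole. "grip" is the opening, from -1 (shut) to 1 (fully open), set as the call begins (left out, the last holds). The fingers move at their own pace and stop on an object; "force" is the grip in N (left out, the last holds). Time passes only in rows, so rows that do not move let the fingers close. It gives the time, the measured TCP pose, the force, the opening and the grip force at its end, in the units of the state.
- ctrl.get_state(): the state, without advancing time (a new reading comes with each control period).
- viewer.camera(name): name is "side" or "top" or "wrist"; returns the picture (384x512x3 uint8, red, green, blue); there is no depth.
- viewer.get_calibration(name): a dict with "camera_matrix" (3x3 intrinsics, pixels), "D" ([k1, k2, p1, p2, k3] as OpenCV has them; the pictures are not rectified), "R" (3x3) and "t" (3): a world point X has camera coordinates R X + t. Camera axes: x right, y down, z forward; pixel columns grow to the right and rows downward; lengths in m; the calibration is good to about 2 mm. A picture is of the moment at which its call begins: read the wrist's pose just before it. get_calibration takes no time and is no camera call; for the wrist camera it gives the pose at the moment of the call.
- job.job_done(): hands the job in; it is judged then, once.
The state is a dict: "time": time; "joint_positions": joint angles; "joint_vel": joint speeds; "joint_efforts": joint torques, N m; "tcp_pos": TCP position; "eef_rot": TCP orientation; "ft_force": force on the tool from outside, world axes, zero at the start; "ft_torque": the same for the moment, N m; "gripper_width": finger opening in m; "grasp_force": force on a finger pad.
Only numpy, scipy, OpenCV 4.12 (cv2) and the standard library are available. Lean on these libraries where they do the work, as an engineer would, in place of code of your own. Each camera call takes 0.05 s, during which the arm holds its last target. There are 200 camera calls.

### The job

Clear up the returned items: feed every cardboard roll box through the slot into the roll case and stand every film tin upright in the steel tray, leaving the other things on the bench alone. When all the roll boxes are in, take the mallet and send the case back under the riser in small gentle taps, about two centimetres at a time, drawing the mallet back from it after each and never pushing it with the gripper itself, until it sits squarely and fully home against the back-stop hidden behind it. Then lay the mallet back flat on its mat.

Things in the scene. Friction and masses are not known exactly. Their poses are not given: they have to be found in the camera images.
- riser: Fixed steel bench riser at the right: deck 420 mm wide (x), 240 deep (y), underside 210 mm up, on posts. Origin: on the bench under its middle; +y points out of its open front. Fixed record boxes under it leave a gap 154 mm wide (x -77 to +77, y -80 to +140 mm) where the roll case slides on the bench; boxes on the deck reach 330 mm up, in its rear part (y below +25 mm).
- backstop: Steel angle 120 mm wide, 50 mm tall, screwed to the bench under the riser behind the roll case, out of sight. Origin: on the bench at the middle of the face that the case's rear meets; +y points out of the riser's front, towards the case. It lies 28 to 52 mm behind the riser's origin.
- case: Roll case: deep grey plastic case, label on its front, 140 mm (x) by 200 mm (y), 180 mm tall, walls 4 mm, 0.55 to 0.95 kg, loose on the bench, drawn 85 to 132 mm out of the riser's gap, closed but for a slot on top. Origin: centre of its underside; +y is its front (out of the riser), -y its rear. Slides at 3 to 10 N. Once home, its front stands about 40 mm out of the deck's edge.
- case_slot (a point): Centre of the mouth of the case's narrow neck, on the level of its rim, 195 mm above the case's underside and 45 mm behind its front: a slot 118 mm along the case's x and 56 mm along its y inside, with a raised dark steel collar 3 mm thick that stands 15 mm over the case's top.
- case_front (a point): Point in the middle of the case's front face, 40 mm above its underside: where to tap.
- case_rear (a point): Middle of the lower edge of the case's rear face, which meets the back-stop.
- mallet: Wooden mallet with black rubber faces, lying flat on the mat, 0.38 to 0.54 kg. Head 60 mm along its x, 130 mm along its y (the striking faces are at y = +65 and -65 mm), 60 mm tall; round handle 26 mm thick, running from the head to x = -240 mm, its axis 30 mm above the underside. Origin: centre of the head's underside; the centre of mass lies near x = -20 mm.
- mallet_grip (a point): Point on the axis of the mallet's handle, 55 mm from the middle of the head and 25 mm clear of it: a good place to grip, the fingers closing along the mallet's y.
- mallet_head (a point): Middle of the mallet's head.
- mat: Flat black rubber tool mat 300 x 170 x 3 mm fixed on the bench at the left; the mallet's place. Origin: centre of its underside, x along the long side.
- tray: Open steel tray for the film tins, fixed on the bench ahead: 130 mm (its x) by 200 mm (its y), 45 mm tall, walls and floor 4 mm. Origin: centre of its underside.
- roll1: Roll box: closed square-section cardboard box with a paper band, 96 mm long (its x), 40 x 40 mm across, about 90 g, lying on the bench. Origin: its centre. Three or four of the four are there.
- roll2: Roll box: closed square-section cardboard box with a paper band, 96 mm long (its x), 40 x 40 mm across, about 90 g, lying on the bench. Origin: its centre. Three or four of the four are there.
- roll3: Roll box: closed square-section cardboard box with a paper band, 96 mm long (its x), 40 x 40 mm across, about 90 g, lying on the bench. Origin: its centre. Three or four of the four are there.
- roll4: Roll box: closed square-section cardboard box with a paper band, 96 mm long (its x), 40 x 40 mm across, about 90 g, lying on the bench. Origin: its centre. Three or four of the four are there.
- tin1: Film tin: round closed aluminium tin, 60 mm in diameter, 40 mm tall, about 120 g, standing upright on the bench. Origin: its centre, z along its axis. One or two of the two are there.
- tin2: Film tin: round closed aluminium tin, 60 mm in diameter, 40 mm tall, about 120 g, standing upright on the bench. Origin: its centre, z along its axis. One or two of the two are there.
- stamp: Hand stamp, block 50 x 35 mm with a black knob, 68 mm tall, beside the items. Not part of the job. Origin: centre of its underside.
- paste: Jar of paste, 64 mm in diameter, 85 mm tall, at the left. Not part of the job. Origin: centre of its underside.
- stapler: Stapler, 140 mm long, 60 mm tall, left of the robot. Not part of the job. Origin: centre of its underside.
- mug: White mug, 95 mm tall, at the left. Not part of the job. Origin: centre of its underside.

How it is judged:
On the way, in this order (a step that is already met when the one before it is completed fails the run):
1. every roll box is inside the case, which still stands drawn out (x of roll1 in the frame of case between -0.07 and 0.07 m and y of roll1 in the frame of case between -0.1 and 0.1 m and z of roll1 in the frame of case between 0 and 0.165 m and x of roll2 in the frame of case between -0.07 and 0.07 m and y of roll2 in the frame of case between -0.1 and 0.1 m and z of roll2 in the frame of case between 0 and 0.165 m and x of roll3 in the frame of case between -0.07 and 0.07 m and y of roll3 in the frame of case between -0.1 and 0.1 m and z of roll3 in the frame of case between 0 and 0.165 m and x of roll4 in the frame of case between -0.07 and 0.07 m and y of roll4 in the frame of case between -0.1 and 0.1 m and z of roll4 in the frame of case between 0 and 0.165 m and y of case_rear in the frame of backstop above 0.08 m), for 0.2 s.
2. the case rests part-way, 40 to 80 mm short of the back-stop, with the mallet in hand drawn back from it (contact force between the fingers and mallet above 2 N and contact force between mallet and case below 0.1 N and linear speed of case below 0.01 m/s and y of case_rear in the frame of backstop between 0.04 and 0.08 m), for 0.1 s.
3. the case rests again nearer home, 5 to 39 mm short of the back-stop, with the mallet in hand drawn back from it (contact force between the fingers and mallet above 2 N and contact force between mallet and case below 0.1 N and linear speed of case below 0.01 m/s and y of case_rear in the frame of backstop between 0.005 and 0.039 m), for 0.1 s.
4. the case is home: its rear within 4 mm of the back-stop (y of case_rear in the frame of backstop below 0.004 m and linear speed of case below 0.01 m/s), for 0.2 s.
At the end, for the whole second after the job is handed in: Every roll box present is inside the roll case and every film tin present stands upright (within 0.25 rad) in the tray; the case is upright, square to the riser within 0.08 rad and its rear within 4 mm of the back-stop; the mallet lies flat with its head on the mat; all at rest (all of step 4 and x of roll1 in the frame of case between -0.07 and 0.07 m and y of roll1 in the frame of case between -0.1 and 0.1 m and z of roll1 in the frame of case between 0 and 0.165 m and x of roll2 in the frame of case between -0.07 and 0.07 m and y of roll2 in the frame of case between -0.1 and 0.1 m and z of roll2 in the frame of case between 0 and 0.165 m and x of roll3 in the frame of case between -0.07 and 0.07 m and y of roll3 in the frame of case between -0.1 and 0.1 m and z of roll3 in the frame of case between 0 and 0.165 m and x of roll4 in the frame of case between -0.07 and 0.07 m and y of roll4 in the frame of case between -0.1 and 0.1 m and z of roll4 in the frame of case between 0 and 0.165 m and x of tin1 in the frame of tray between -0.065 and 0.065 m and y of tin1 in the frame of tray between -0.1 and 0.1 m and z of tin1 in the frame of tray between 0 and 0.04 m and angle between each of tin1, tin2's own z axis and vertical below 0.25 rad and x of tin2 in the frame of tray between -0.065 and 0.065 m and y of tin2 in the frame of tray between -0.1 and 0.1 m and z of tin2 in the frame of tray between 0 and 0.04 m and angle between the y axis of case and the y axis of riser, either way round below 0.08 rad and angle between case's own z axis and vertical below 0.05 rad and x of mallet in the frame of mat between -0.15 and 0.15 m and y of mallet in the frame of mat between -0.085 and 0.085 m and z of mallet in the frame of mat between -0.01 and 0.012 m and angle between mallet's own z axis and vertical below 0.2 rad and linear speed of mallet below 0.02 m/s); the robot touches nothing.
It fails at once if the case is struck hard: it moves faster than 0.3 m/s (linear speed of case above 0.3 m/s).
It fails at once if the mallet rams the case with more than 60 N (contact force between mallet and case above 60 N).
It fails at once if the gripper itself pushes the case with more than 12 N (contact force between the fingers and case above 12 N).
It fails at once if the case is tipped by more than 0.25 rad (angle between case's own z axis and vertical above 0.25 rad).
It fails at once if another thing on the bench is moved by more than 50 mm (distance of any of stamp, paste, stapler, mug from where it was at the start of the episode above 0.05 m).
Of roll1, roll2, roll3, roll4 only 3 to 4 are there at a start; the rules pass over those that are not, and their reading is None.
Of tin1, tin2 only 1 to 2 are there at a start; the rules pass over those that are not, and their reading is None.
At some moment in a run one of roll1, roll2, roll3, roll4, tin1, tin2 may be knocked a few centimetres aside while the robot is not near it.
It also fails if it takes over 192 s, if anything falls off the work surface, if the arm or the gripper's body presses on something with over 40 N, if the wrist force passes 120 N, or if a joint passes its speed limit or range.

## Working session

There is one attempt and no reset: what is moved stays moved. The work goes in short steps, Python scripts to look and compute and a tool call to move; the robot and the scene stay as the last step left them, time stands still between calls to the robot, and variables do not carry over. Pictures are saved under pics/ and viewed, at most 14 in all, crops included, and the job is handed in when it is done.

Besides the shell and the picture viewer there is one more tool, called after "Call:" as name([rows], argument=value, ...), one row to a line, values as JSON. send_rows: Moves the arm, as the interface text tells. Its arguments: {"type":"object","properties":{"deltas":{"type":"array","items":{"type":"object","properties":{"x":{"type":"number","minimum":-1,"maximum":1},"y":{"type":"number","minimum":-1,"maximum":1},"z":{"type":"number","minimum":-1,"maximum":1},"spin":{"type":"number","minimum":-1,"maximum":1}}}},"grip":{"type":"number"},"force":{"type":"number"}},"required":["deltas"]}

```bash
ls; mkdir -p pics; cat > h.py <<'E'
import numpy as np, cv2
from rig import ctrl, viewer, job
def snap(n,f=None):
    c=viewer.get_calibration(n); im=viewer.camera(n)
    if f: cv2.imwrite(f'pics/{f}.png',cv2.cvtColor(im,cv2.COLOR_RGB2BGR))
    return im,{k:np.array(v,float) for k,v in c.items()}
def ray(c,uv):
    p=cv2.undistortPoints(np.array(uv,float).reshape(-1,1,2),c['camera_matrix'],c['D']).reshape(-1,2)
    d=np.c_[p,np.ones(len(p))]@c['R']; return -c['R'].T@c['t'],d
def onz(c,uv,z):
    o,d=ray(c,uv); return o+d*((z-o[2])/d[:,2])[:,None]
def proj(c,X):
    return cv2.projectPoints(np.array(X,float).reshape(-1,1,3),cv2.Rodrigues(c['R'])[0],c['t'],c['camera_matrix'],c['D'])[0].reshape(-1,2)
def tri(c1,u1,c2,u2):
    o1,d1=ray(c1,u1);o2,d2=ray(c2,u2);d1=d1[0]/np.linalg.norm(d1);d2=d2[0]/np.linalg.norm(d2)
    s=np.linalg.lstsq(np.c_[d1,-d2],o2-o1,rcond=None)[0]
    a=o1+s[0]*d1;b=o2+s[1]*d2; return (a+b)/2,np.linalg.norm(a-b)
E
python3 - <<'E'
from h import *
for n in ['side','top','wrist']:
    im,c=snap(n,n+'0'); print(n,(-c['R'].T@c['t']).round(3),c['camera_matrix'].diagonal())
a=cv2.imread('pics/top0.png');cv2.imwrite('pics/top0b.png',cv2.resize(a,(800,600)))
a=cv2.imread('pics/side0.png');cv2.imwrite('pics/side0b.png',cv2.resize(a,(800,600)))
s=ctrl.get_state();print(s['tcp_pos'],s['eef_rot'],s['gripper_width'],ctrl.pinch_z,s['time'])
E
```

```text
pics
side [-0.026 -1.017  0.828] [366.54917984 366.54917984   1.        ]
top [0.357 0.083 1.748] [457.57394051 457.57394051   1.        ]
wrist [ 0.301 -0.524  0.372] [284.88868681 284.88868681   1.        ]
[ 0.23227221 -0.55265055  0.23062403] [ 9.80291042e-01  1.97557467e-01 -4.61161872e-05 -7.20272653e-04] 0.08531694422057289 0.0187 0.15
```

View pics/top0b.png

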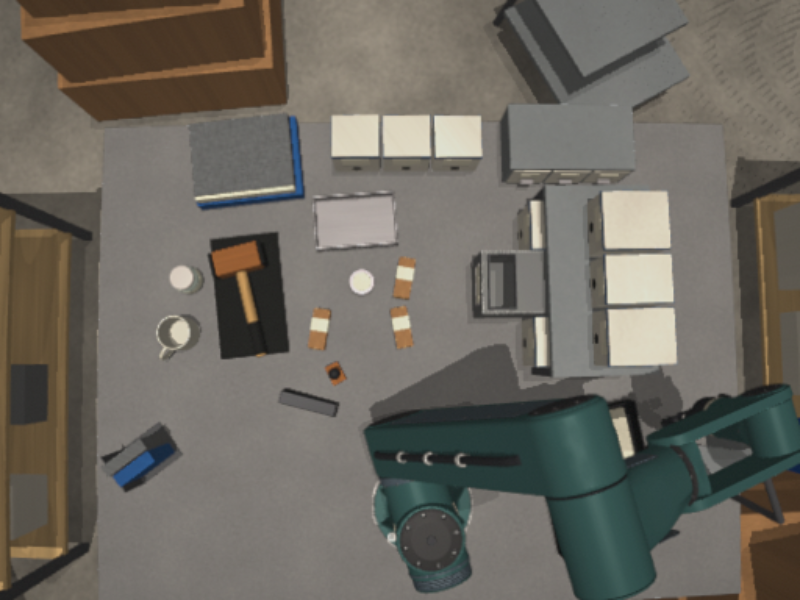

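View pics/side0b.png

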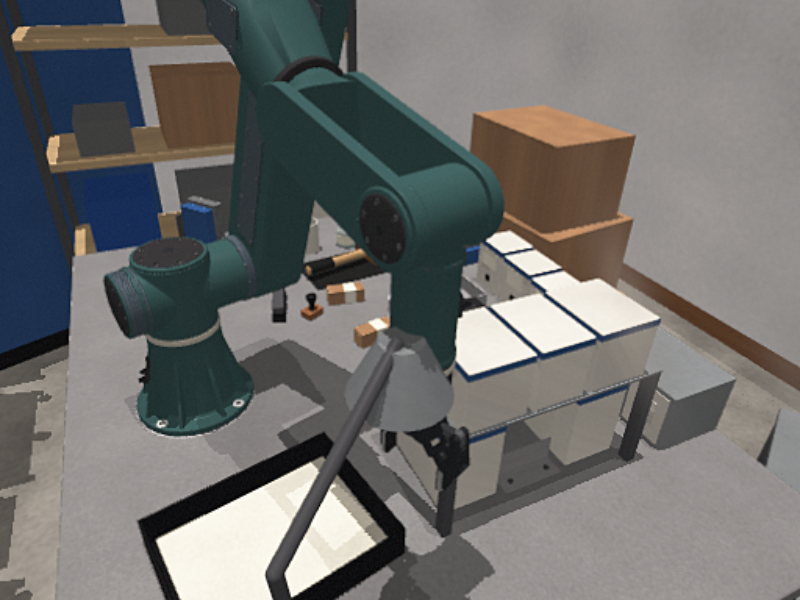

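The top view (800-wide) shows three roll boxes at (404,278), (401,327) and (319,328), and one tin at (361,281). The tray is at (355,221), the mallet head at (237,258) with its handle running down, and the case with its slot at (503,283). The side view is mostly blocked by the arm.

```bash
cat >> h.py <<'E'
def brown(im):
    h=cv2.cvtColor(im,cv2.COLOR_RGB2HSV); return cv2.inRange(h,(5,90,60),(20,255,255))
def rolls(im,c,z=0.04,lo=200):
    m=cv2.morphologyEx(brown(im),cv2.MORPH_CLOSE,np.ones((15,15)))
    o=[]
    for k in cv2.findContours(m,cv2.RETR_EXTERNAL,cv2.CHAIN_APPROX_NONE)[0]:
        a=cv2.contourArea(k)
        if a<lo: continue
        P=onz(c,k.reshape(-1,2),z)[:,:2].astype(np.float32)
        r=cv2.minAreaRect(P); b=cv2.boxPoints(r); e=b[1]-b[0]; f=b[2]-b[1]
        l=e if np.linalg.norm(e)>np.linalg.norm(f) else f
        o.append((np.array(cv2.minAreaRect(k.astype(np.float32))[0]).round(1),np.array(r[0]).round(3),np.array(r[1]).round(3),round(np.degrees(np.arctan2(l[1],l[0]))%180,1)))
    return o
E
python3 - <<'E'
from h import *
im=cv2.cvtColor(cv2.imread('pics/top0.png'),cv2.COLOR_BGR2RGB); c={k:np.array(v,float) for k,v in viewer.get_calibration('top').items()}
for r in rolls(im,c,.04,60): print(*r)
q=lambda *uv:np.array(uv)*.64
print('tin',onz(c,[q(361,281)],.04).round(3))
print('tray',onz(c,[q(314,196),q(394,192),q(398,244),q(318,250)],.045).round(3).tolist())
print('mat',onz(c,[q(210,239),q(277,233),q(288,352),q(222,358)],.003).round(3).tolist())
print('handle',onz(c,[q(240,271),q(262,352)],.035).round(3).tolist())
print('slot/collar',onz(c,[q(488,256),q(515,256),q(515,309),q(488,309)],.195).round(3).tolist())
print('case top',onz(c,[q(480,251),q(545,251),q(545,316),q(480,316)],.18).round(3).tolist())
cv2.imwrite('pics/crop1.png',cv2.resize(cv2.imread('pics/top0.png')[140:250,120:360],(792,363),interpolation=cv2.INTER_CUBIC))
E
```

```text
[467.  342.5] [-0.09  -0.765] [0.359 0.315] 86.2
[206.7 221.8] [0.386 0.232] [0.188 0.069] 12.7
[257.3 193. ] [0.492 0.042] [0.054 0.218] 178.1
[154.6 181.6] [0.539 0.429] [0.194 0.114] 13.4
[ 22.5 258. ] [0.257 0.945] [0.963 0.187] 0.7
[497. 185.] [ 0.517 -0.896] [0.12  0.487] 176.0
[96.5 38. ] [1.116 0.683] [0.724 0.323] 87.4
tin [[0.542 0.14  0.04 ]]
tray [[0.75, 0.252, 0.045], [0.758, 0.058, 0.045], [0.63, 0.05, 0.045], [0.617, 0.243, 0.045]]
mat [[0.655, 0.515, 0.003], [0.667, 0.348, 0.003], [0.374, 0.321, 0.003], [0.36, 0.483, 0.003]]
handle [[0.57, 0.433, 0.035], [0.374, 0.379, 0.035]]
slot/collar [[0.577, -0.145, 0.195], [0.577, -0.205, 0.195], [0.46, -0.201, 0.195], [0.461, -0.142, 0.195]]
case top [[0.591, -0.129, 0.18], [0.59, -0.275, 0.18], [0.445, -0.271, 0.18], [0.446, -0.126, 0.18]]
```

View pics/crop1.png

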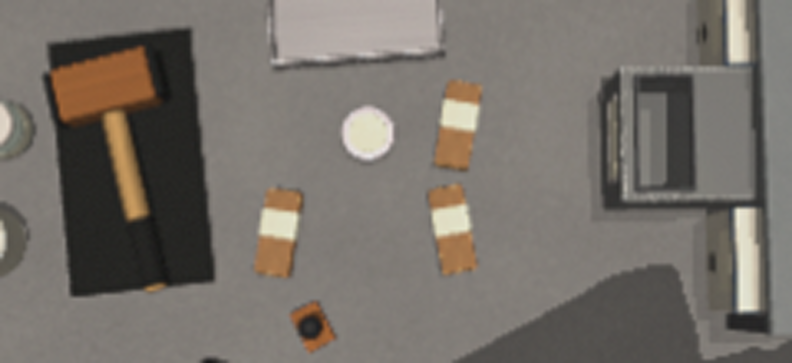

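The crop confirms three boxes and one tin, and the slot collar is at about crop (666,130). The collar measures roughly 0.118 × 0.060 m, centred near (0.519, -0.173) at z=0.195, which agrees with the text. I'm moving to look over the items with the wrist camera.

Call:
send_rows([
  {"z": 0.11},
  {"z": 0.11},
  {"z": 0.11},
  {"z": 0.11},
  {"x": 0.027,"y": 0.1,"spin": -0.009},
  {"x": 0.027,"y": 0.1,"spin": -0.009},
  {"x": 0.027,"y": 0.1,"spin": -0.009},
  {"x": 0.027,"y": 0.1,"spin": -0.009},
  {"x": 0.027,"y": 0.1,"spin": -0.009},
  {"x": 0.027,"y": 0.1,"spin": -0.009},
  {"x": 0.027,"y": 0.1,"spin": -0.009},
  {"x": 0.027,"y": 0.1,"spin": -0.009},
  {"x": 0.027,"y": 0.1,"spin": -0.009},
  {"x": 0.027,"y": 0.1,"spin": -0.009},
  {"x": 0.027,"y": 0.1,"spin": -0.009},
  {"x": 0.027,"y": 0.1,"spin": -0.009},
  {"x": 0.027,"y": 0.1,"spin": -0.009},
  {"x": 0.027,"y": 0.1,"spin": -0.009},
], grip=1, force=40)

```text
$.deltas[0]: bad value
```

```bash
python3 - <<'E'
from h import *
from scipy.spatial.transform import Rotation as R
s=ctrl.get_state();print(s['tcp_pos'].round(4) if hasattr(s['tcp_pos'],'round') else s['tcp_pos'],R.from_quat(s['eef_rot']).as_matrix()[:,0].round(3),s['time'])
im,c=snap('wrist','w1'); print((-c['R'].T@c['t']).round(3),c['R'][2].round(3))
for r in rolls(im,c): print(*r)
it,ct=snap('top','t1')
cv2.imwrite('pics/w1b.png',cv2.resize(cv2.imread('pics/w1.png'),(800,600)))
E
```

```text
[ 0.2323 -0.5527  0.2306] [0.922 0.387 0.   ] 0.15
[ 0.301 -0.524  0.372] [-0.267 -0.111 -0.957]
[415. 364.] [ 0.045 -0.916] [0.079 0.089] 109.5
[449. 198.] [ 0.247 -0.827] [0.412 0.177] 38.5
```

View pics/w1b.png

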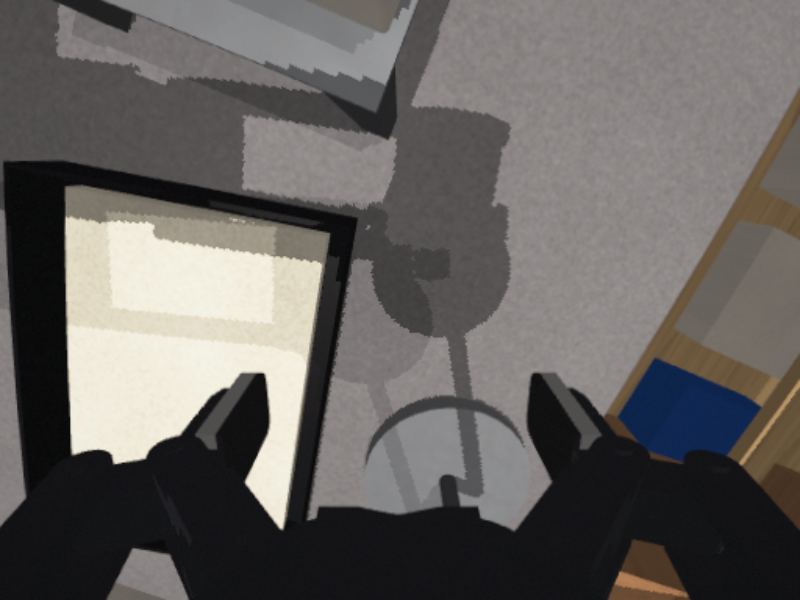

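View pics/t1.png

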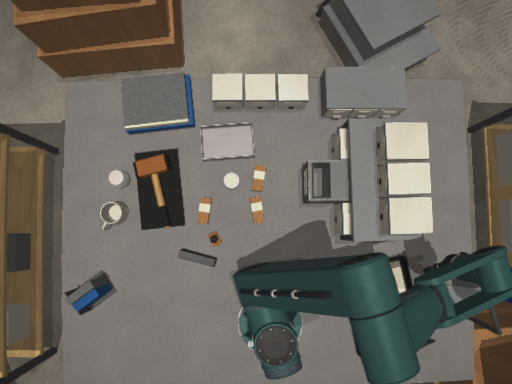

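The call was refused, because a row apparently needs all four keys, so nothing moved. The wrist picture shows only the start region: a black letter tray at (200,350) and a lamp base at (445,460). The new top view is unchanged. I'm resending with full rows.

Call:
send_rows([
  {"x": 0,"y": 0,"z": 0.11,"spin": 0},
  {"x": 0,"y": 0,"z": 0.11,"spin": 0},
  {"x": 0,"y": 0,"z": 0.11,"spin": 0},
  {"x": 0,"y": 0,"z": 0.11,"spin": 0},
  {"x": 0.027,"y": 0.1,"z": 0,"spin": -0.009},
  {"x": 0.027,"y": 0.1,"z": 0,"spin": -0.009},
  {"x": 0.027,"y": 0.1,"z": 0,"spin": -0.009},
  {"x": 0.027,"y": 0.1,"z": 0,"spin": -0.009},
  {"x": 0.027,"y": 0.1,"z": 0,"spin": -0.009},
  {"x": 0.027,"y": 0.1,"z": 0,"spin": -0.009},
  {"x": 0.027,"y": 0.1,"z": 0,"spin": -0.009},
  {"x": 0.027,"y": 0.1,"z": 0,"spin": -0.009},
  {"x": 0.027,"y": 0.1,"z": 0,"spin": -0.009},
  {"x": 0.027,"y": 0.1,"z": 0,"spin": -0.009},
  {"x": 0.027,"y": 0.1,"z": 0,"spin": -0.009},
  {"x": 0.027,"y": 0.1,"z": 0,"spin": -0.009},
  {"x": 0.027,"y": 0.1,"z": 0,"spin": -0.009},
  {"x": 0.027,"y": 0.1,"z": 0,"spin": -0.009},
], grip=1, force=40)

```text
time: 2.5
tcp_pos: [0.4215, 0.1487, 0.4514]
eef_rot: [1.0, 0.001, 0.0, 0.0]
ft_force: [0.8, -0.3, -0.9]
gripper_width: 0.0856
grasp_force: 0.0
```

```bash
python3 - <<'E'
from h import *
im,c=snap('wrist','w2'); print((-c['R'].T@c['t']).round(3),c['R'][2].round(3))
for r in rolls(im,c): print(*r)
cv2.imwrite('pics/w2b.png',cv2.resize(cv2.imread('pics/w2.png'),(800,600)))
it,ct=snap('top','t2'); si,cs=snap('side','s2')
a=cv2.imread('pics/t2.png')[130:384,100:420];b=cv2.imread('pics/s2.png')
cv2.imwrite('pics/ts2.png',np.vstack([cv2.resize(a,(400,318)),cv2.resize(b,(400,280))]))
E
```

```text
[0.495 0.149 0.593] [-0.289 -0.001 -0.957]
[224.6 187.4] [0.333 0.209] [0.056 0.034] 29.2
[306.5 153. ] [0.403 0.047] [0.042 0.042] 98.5
[202.7 153.4] [0.402 0.25 ] [0.042 0.042] 170.5
[206.7 119.9] [0.466 0.239] [0.039 0.025] 80.0
[306.2 102.3] [0.498 0.053] [0.044 0.095] 172.4
[317.1  51.7] [0.587 0.037] [0.041 0.022] 79.5
[103.8  75.7] [0.546 0.427] [0.207 0.127] 26.4
```

View pics/w2b.png

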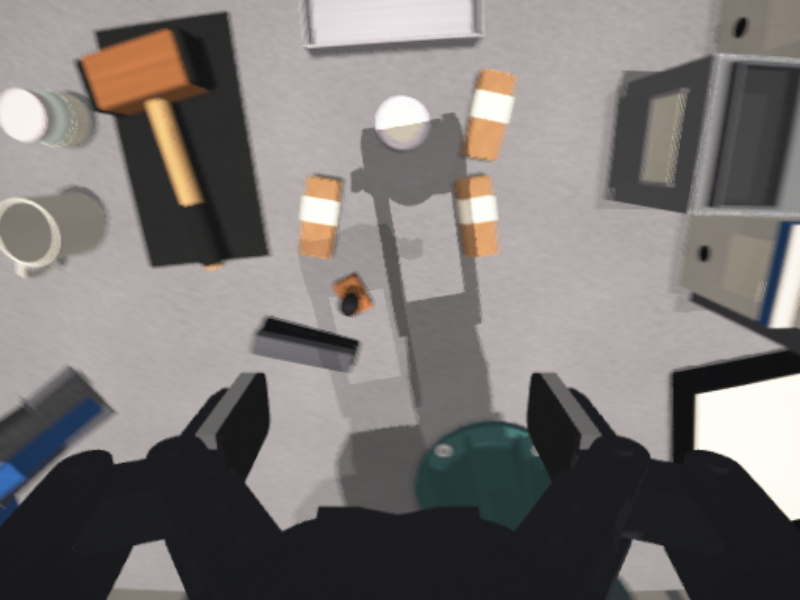

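View pics/ts2.png

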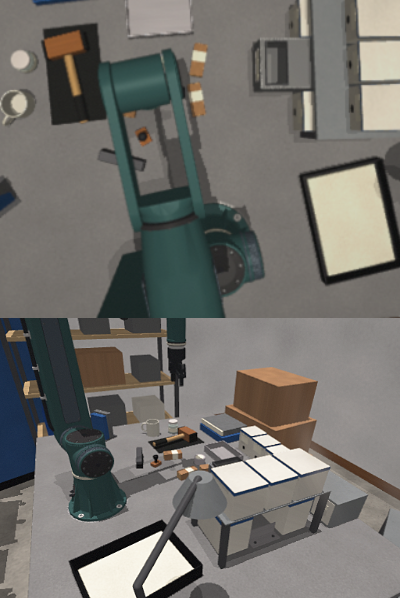

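The wrist view shows three boxes at (490,115), (477,215) and (320,215), and one tin at (402,123). No fourth box or second tin appears anywhere, including the area the arm covered before. Next I'm measuring these from both views.

```bash
cat >> h.py <<'E'
def boxes(im,c,guess,z=0.04,r=0.075):
    """roll near guess (x,y): brown+white-band pixels on plane z -> rect; band centroid pixel"""
    h=cv2.cvtColor(im,cv2.COLOR_RGB2HSV)
    W=cv2.inRange(h,(0,0,165),(40,70,255)); m=brown(im)
    u=proj(c,[[guess[0]+dx,guess[1]+dy,z] for dx in(-r,r) for dy in(-.045,.045)])
    k=np.zeros_like(m); cv2.fillConvexPoly(k,cv2.convexHull(u.astype(np.int32)),255)
    a=(m|W)&k; n,l,st,ce=cv2.connectedComponentsWithStats(cv2.morphologyEx(a,cv2.MORPH_CLOSE,np.ones((3,3))))
    j=1+st[1:,4].argmax(); a=(l==j)
    v,uu=np.nonzero(a); P=onz(c,np.c_[uu,v],z)[:,:2].astype(np.float32)
    R=cv2.minAreaRect(P);b=cv2.boxPoints(R);e,f=b[1]-b[0],b[2]-b[1]
    L=e if np.linalg.norm(e)>np.linalg.norm(f) else f
    ang=(np.degrees(np.arctan2(L[1],L[0]))+90)%180-90
    vv,uw=np.nonzero((W>0)&a)
    return np.array(R[0]),sorted(R[1]),ang,(uw.mean(),vv.mean()) if len(uw) else None
E
cat > m1.py <<'E'
from h import *
rd=lambda f:cv2.cvtColor(cv2.imread(f),cv2.COLOR_BGR2RGB)
t=rd('pics/t1.png');ct={k:np.array(v,float) for k,v in viewer.get_calibration('top').items()}
w=rd('pics/w2.png');cw={k:np.array(v,float) for k,v in viewer.get_calibration('wrist').items()}
for g in [(.54,.05),(.43,.05),(.43,.245)]:
    a=boxes(t,ct,g);b=boxes(w,cw,g)
    for q in(a,b): print(q[0].round(4),np.round(q[1],3),round(q[2],1))
    if a[3] and b[3]: X,e=tri(ct,[a[3]],cw,[b[3]]);print('  band',X.round(4),round(e,4))
def blob(im,c,lo,hi,g,z,rx,ry):
    m=cv2.inRange(cv2.cvtColor(im,cv2.COLOR_RGB2HSV),lo,hi);k=np.zeros_like(m)
    cv2.fillConvexPoly(k,cv2.convexHull(proj(c,[[g[0]+i*rx,g[1]+j*ry,z] for i in(-1,1) for j in(-1,1)]).astype(np.int32)),255)
    n,l,st,ce=cv2.connectedComponentsWithStats(m&k);j=1+st[1:,4].argmax();return ce[j],st[j]
a=blob(t,ct,(0,0,180),(180,70,255),(.54,.14),.04,.05,.05);b=blob(w,cw,(0,0,185),(180,70,255),(.54,.14),.04,.05,.05)
print('tin',a,b,tri(ct,[a[0]],cw,[b[0]]),onz(ct,[a[0]],.04),onz(cw,[b[0]],.04))
# case collar corners in wrist image? tray top corners tri
q=lambda *u:np.array(u)*.64
print('case front top corners', tri(ct,[q(480,251)],cw,[q(716,55)]), tri(ct,[q(480,316)],cw,[q(688,212)]))
cv2.imwrite('pics/cc.png',np.hstack([cv2.resize(t[150:215,295:360],(400,400),interpolation=2),cv2.resize(w[20:150,380:510],(400,400),interpolation=2)])[:,:,::-1])
E
python3 m1.py
```

```text
[0.5496 0.037 ] [0.042 0.099] -8.8
[0.541  0.0512] [0.092 0.153] 0.2
  band [ 0.5663  0.0332 -0.0188] 0.0032
[0.431 0.045] [0.042 0.097] 10.5
[0.4307 0.0421] [0.074 0.151] -0.7
  band [0.4414 0.0451 0.0989] 0.0084
[0.4293 0.2429] [0.044 0.097] -9.0
[0.4303 0.2459] [0.092 0.151] -0.7
  band [0.4453 0.2507 0.0194] 0.0169
tin (array([231.        , 179.73404255]), array([224, 172,  15,  16, 188], dtype=int32)) (array([256.60245399,  75.54110429]), array([240,  61,  36,  32, 815], dtype=int32)) (array([ 0.5582951 ,  0.14503886, -0.1094735 ]), np.float64(6.967715921649818e-05)) [[0.54212212 0.14005628 0.04      ]] [[0.54492569 0.14601837 0.04      ]]
case front top corners (array([ 0.59214531, -0.13039892,  0.17192612]), np.float64(0.0002317137629809543)) (array([ 0.45043793, -0.12855909,  0.16966151]), np.float64(0.007402473579262837))
```

View pics/cc.png

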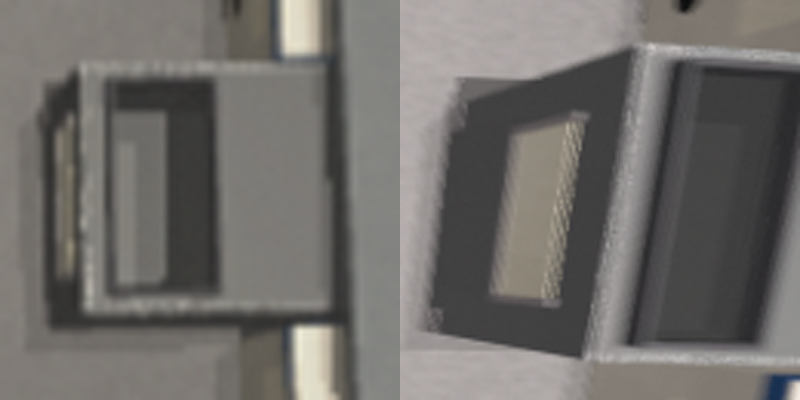

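The crop shows the collar's outer rim at about (105–218, 80–292) in the left panel, so the slot is square to the world axes. I'm hovering over the first box for a second wrist view.

Call:
send_rows([
  {"x": 0.043,"y": -0.037,"z": -0.084,"spin": -0.008},
  {"x": 0.043,"y": -0.037,"z": -0.084,"spin": -0.008},
  {"x": 0.043,"y": -0.037,"z": -0.084,"spin": -0.008},
  {"x": 0.043,"y": -0.037,"z": -0.084,"spin": -0.008},
  {"x": 0.043,"y": -0.037,"z": -0.084,"spin": -0.008},
  {"x": 0.043,"y": -0.037,"z": -0.084,"spin": -0.008},
])

```text
time: 3.4
tcp_pos: [0.5507, 0.0337, 0.1983]
eef_rot: [0.997, -0.075, 0.0, 0.0]
ft_force: [0.4, -0.3, 0.3]
gripper_width: 0.085
grasp_force: 0.0
```

```bash
cat >> h.py <<'E'
def st():
    s=ctrl.get_state();q=s['eef_rot'];p=np.array(s['tcp_pos'])
    return p,np.degrees(2*np.arctan2(q[1],q[0])),s
def browns(im,c,guess,z=.04,r=(.07,.04)):
    "brown only, pixels within window around guess on plane z -> rect + px centroid"
    v,u=np.nonzero(brown(im)); P=onz(c,np.c_[u,v],z)[:,:2]
    k=(abs(P-np.array(guess))<r).all(1); P=P[k].astype(np.float32)
    if len(P)<20: return None
    R=cv2.minAreaRect(P);b=cv2.boxPoints(R);e,f=b[1]-b[0],b[2]-b[1]
    L=e if np.linalg.norm(e)>np.linalg.norm(f) else f
    return np.array(R[0]).round(4),np.round(sorted(R[1]),3),round((np.degrees(np.arctan2(L[1],L[0]))+90)%180-90,1)
E
python3 - <<'E'
from h import *
print(st()[:2])
w,cw=snap('wrist','w3');t,ct=snap('top','t3')
for g in [(.55,.037),(.431,.045),(.429,.243)]: print(browns(w,cw,g,.04,(.056,.035)),browns(t,ct,g,.04,(.056,.035)))
rd=lambda f:cv2.cvtColor(cv2.imread(f),cv2.COLOR_BGR2RGB)
sl=np.array([[105,80],[218,80],[218,292],[105,292]])/6.154+[295,150]
print('collar top',onz(ct,sl,.195).round(4).tolist(), onz(ct,[sl.mean(0)],.195))
cv2.imwrite('pics/w3b.png',w[:,:,::-1])
E
```

```text
(array([0.55066348, 0.03365416, 0.1982699 ]), np.float64(-8.642400984173728))
(array([0.5471, 0.037 ]), array([0.039, 0.111]), np.float32(-10.3)) (array([0.5233, 0.0421]), array([0.039, 0.046]), np.float32(-8.8))
(array([0.439 , 0.0434]), array([0.043, 0.102]), np.float32(9.4)) (array([0.4682, 0.0517]), array([0.022, 0.039]), np.float32(-81.2))
(array([0.473 , 0.2291]), array([0.027, 0.044]), np.float32(82.4)) (array([0.4291, 0.2417]), array([0.041, 0.097]), np.float32(-9.7))
collar top [[0.5803, -0.1439, 0.195], [0.5797, -0.2075, 0.195], [0.4609, -0.2043, 0.195], [0.4616, -0.1411, 0.195]] [[ 0.52042711 -0.17411129  0.195     ]]
```

View pics/w3b.png

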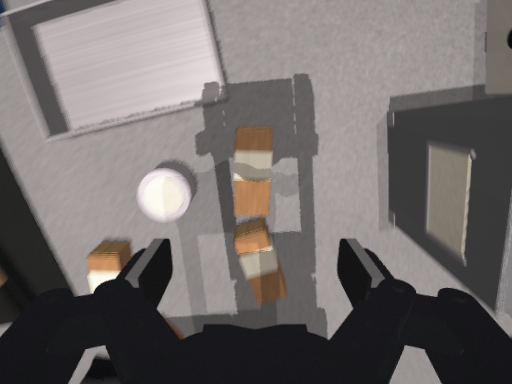

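The third wrist view shows box A at (253,170), box B at (260,262) and the tin at (163,195). Box A matches the top view to 2 mm on the z=0.04 plane, so I'm grasping it.

Call:
send_rows([
  {"x": -0.003,"y": 0.006,"z": -0.08,"spin": 0},
  {"x": 0,"y": 0,"z": -0.08,"spin": 0},
  {"x": 0,"y": 0,"z": -0.08,"spin": 0},
  {"x": 0,"y": 0,"z": -0.08,"spin": 0},
  {"x": 0,"y": 0,"z": -0.04,"spin": 0},
  {"x": 0,"y": 0,"z": -0.008,"spin": 0},
  {"x": 0,"y": 0,"z": 0,"spin": 0},
])

```text
time: 4.38
tcp_pos: [0.5495, 0.0386, 0.0165]
eef_rot: [0.997, -0.074, 0.001, -0.0]
ft_force: [0.1, -0.8, 0.1]
gripper_width: 0.0854
grasp_force: 0.0
```

Call:
send_rows([
  {"x": 0,"y": 0,"z": 0,"spin": 0},
  {"x": 0,"y": 0,"z": 0,"spin": 0},
  {"x": 0,"y": 0,"z": 0,"spin": 0},
  {"x": 0,"y": 0,"z": 0,"spin": 0},
  {"x": 0,"y": 0,"z": 0,"spin": 0},
  {"x": 0,"y": 0,"z": 0,"spin": 0},
], grip=-1, force=25)

```text
time: 5.12
tcp_pos: [0.5495, 0.0389, 0.0161]
eef_rot: [0.997, -0.074, 0.001, -0.0]
ft_force: [-0.1, -0.6, 6.4]
gripper_width: 0.0393
grasp_force: 24.8
```

Call:
send_rows([
  {"x": 0,"y": 0,"z": 0.08,"spin": 0},
  {"x": 0,"y": 0,"z": 0.1,"spin": 0.008},
  {"x": 0,"y": 0,"z": 0.1,"spin": 0.008},
  {"x": 0,"y": 0,"z": 0.1,"spin": 0.008},
  {"x": 0,"y": 0,"z": 0.1,"spin": 0.008},
  {"x": 0,"y": 0,"z": 0.03,"spin": 0.008},
  {"x": 0,"y": 0,"z": 0,"spin": 0.008},
])

```text
time: 6.0
tcp_pos: [0.5491, 0.0389, 0.2707]
eef_rot: [1.0, 0.002, 0.001, -0.0]
ft_force: [0.4, 0.9, -1.6]
gripper_width: 0.0394
grasp_force: 26.3
```

Call:
send_rows([
  {"x": -0.0115,"y": -0.085,"z": -0.01,"spin": 0},
  {"x": -0.0115,"y": -0.085,"z": -0.01,"spin": 0},
  {"x": -0.0115,"y": -0.085,"z": -0.01,"spin": 0},
  {"x": -0.0115,"y": -0.085,"z": -0.01,"spin": 0},
  {"x": -0.0115,"y": -0.086,"z": -0.01,"spin": 0},
  {"x": 0,"y": 0,"z": 0,"spin": 0},
])

```text
time: 6.75
tcp_pos: [0.5182, -0.1761, 0.2421]
eef_rot: [1.0, -0.001, -0.002, -0.001]
ft_force: [-0.0, 0.3, -0.8]
gripper_width: 0.0395
grasp_force: 26.2
```

```bash
python3 - <<'E'
from h import *
p,y,s=st();print(p.round(4),y)
w,cw=snap('wrist','w4');t,ct=snap('top','t4')
X=np.array([[.5204+a*.062,-.1741+b*.031,.195] for a,b in((1,1),(1,-1),(-1,-1),(-1,1))])
for im,c in((w,cw),(t,ct)): cv2.polylines(im,[proj(c,X).astype(np.int32)],True,(255,0,0),1)
cv2.imwrite('pics/v4.png',np.hstack([w[:,100:412],cv2.resize(t[120:240,265:385],(384,384))])[:,:,::-1])
E
```

```text
[ 0.5182 -0.1761  0.2421] -0.06950141002453193
```

View pics/v4.png

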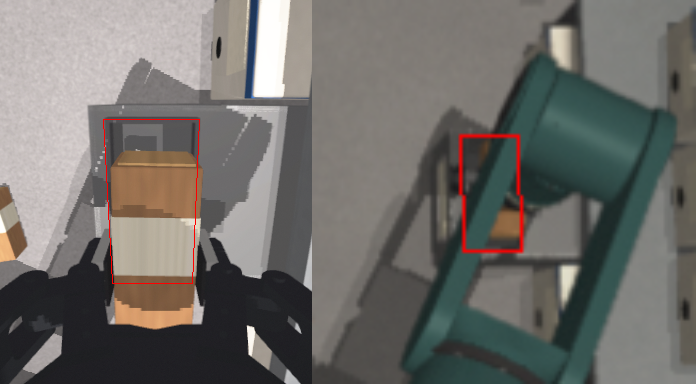

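The projected collar (red) lands on the real collar to within about 2 mm in the wrist view, with the box held just above it. I'm lowering it and letting go.

Call:
send_rows([
  {"x": 0.005,"y": 0.004,"z": 0,"spin": 0},
  {"x": 0,"y": 0,"z": -0.03,"spin": 0},
  {"x": 0,"y": 0,"z": -0.03,"spin": 0},
  {"x": 0,"y": 0,"z": -0.026,"spin": 0},
  {"x": 0,"y": 0,"z": 0,"spin": 0},
])

```text
time: 7.48
tcp_pos: [0.5216, -0.1715, 0.2006]
eef_rot: [1.0, 0.001, -0.001, -0.001]
ft_force: [-0.1, 0.4, -1.0]
gripper_width: 0.04
grasp_force: 26.3
```

Call:
send_rows([
  {"x": 0,"y": 0,"z": 0,"spin": 0},
  {"x": 0,"y": 0,"z": 0,"spin": 0},
  {"x": 0,"y": 0,"z": 0,"spin": 0},
  {"x": 0,"y": 0,"z": 0,"spin": 0},
  {"x": 0,"y": 0,"z": 0.06,"spin": 0},
  {"x": 0,"y": 0,"z": 0.06,"spin": 0},
], grip=0.3)

```text
time: 8.22
tcp_pos: [0.5224, -0.172, 0.2628]
eef_rot: [1.0, 0.001, -0.0, -0.0]
ft_force: [0.6, -0.4, 0.1]
gripper_width: 0.0551
grasp_force: 0.0
```

```bash
python3 - <<'E'
from h import *
p,y,s=st();print(p.round(4),y)
w,cw=snap('wrist','w5');t,ct=snap('top','t5')
print('brown px in slot',[(b:=browns(w,cw,(.5204,-.1741),.195,(.05,.028)))])
cv2.imwrite('pics/v5.png',w[:,:,::-1])
for g in [(.431,.045),(.429,.243)]: print(browns(w,cw,g,.04,(.056,.035)),browns(t,ct,g,.04,(.056,.035)))
E
```

```text
[ 0.5224 -0.172   0.2628] 0.10978976664993338
brown px in slot [(array([ 0.5491, -0.1735]), array([0.023, 0.044]), np.float32(-3.7))]
(array([0.4341, 0.0369]), array([0.059, 0.105]), np.float32(8.3)) (array([0.431 , 0.0454]), array([0.039, 0.097]), np.float32(10.0))
None (array([0.4291, 0.2417]), array([0.041, 0.097]), np.float32(-9.8))
```

Box A is in: the brown seen through the slot is scaled as it should be for something on the case floor. Box B is next.

Call:
send_rows([
  {"x": -0.0366,"y": 0.087,"z": 0,"spin": 0.011},
  {"x": -0.0366,"y": 0.087,"z": 0,"spin": 0.011},
  {"x": -0.0366,"y": 0.087,"z": 0,"spin": 0.011},
  {"x": -0.0366,"y": 0.087,"z": 0,"spin": 0.011},
  {"x": -0.0366,"y": 0.087,"z": 0,"spin": 0.011},
  {"x": 0,"y": 0,"z": -0.09,"spin": 0},
  {"x": 0,"y": 0,"z": -0.09,"spin": 0},
  {"x": 0,"y": 0,"z": -0.09,"spin": 0},
  {"x": 0,"y": 0,"z": -0.03,"spin": 0},
  {"x": 0,"y": 0,"z": 0,"spin": 0},
], grip=1)

```text
time: 9.57
tcp_pos: [0.4295, 0.0455, 0.1108]
eef_rot: [0.996, 0.087, -0.002, -0.0]
ft_force: [0.0, 0.6, 0.0]
gripper_width: 0.0855
grasp_force: 0.0
```

```bash
python3 - <<'E'
from h import *
p,y,s=st();print(p.round(4),y)
w,cw=snap('wrist','w6');t,ct=snap('top','t6')
print(browns(w,cw,(.431,.045),.04,(.06,.035)))
E
```

```text
[0.4295 0.0455 0.1108] 10.010757027632838
(array([0.4326, 0.0458]), array([0.039, 0.1  ]), np.float32(9.7))
```

Call:
send_rows([
  {"x": 0.003,"y": 0,"z": -0.08,"spin": 0},
  {"x": 0,"y": 0,"z": -0.08,"spin": 0},
  {"x": 0,"y": 0,"z": -0.03,"spin": 0},
  {"x": 0,"y": 0,"z": 0,"spin": 0},
])

```text
time: 10.18
tcp_pos: [0.4329, 0.0453, 0.0172]
eef_rot: [0.996, 0.087, -0.0, -0.0]
ft_force: [0.0, 0.5, -0.7]
gripper_width: 0.0852
grasp_force: 0.0
```

Call:
send_rows([
  {"x": 0,"y": 0,"z": 0,"spin": 0},
  {"x": 0,"y": 0,"z": 0,"spin": 0},
  {"x": 0,"y": 0,"z": 0,"spin": 0},
  {"x": 0,"y": 0,"z": 0,"spin": 0},
  {"x": 0,"y": 0,"z": 0,"spin": 0},
  {"x": 0,"y": 0,"z": 0,"spin": 0},
], grip=-1, force=25)

```text
time: 10.92
tcp_pos: [0.4335, 0.0453, 0.0182]
eef_rot: [0.996, 0.087, 0.001, 0.0]
ft_force: [-0.1, -0.6, 6.8]
gripper_width: 0.0395
grasp_force: 25.0
```

Call:
send_rows([
  {"x": 0,"y": 0,"z": 0.08,"spin": 0},
  {"x": 0,"y": 0,"z": 0.1,"spin": -0.011},
  {"x": 0,"y": 0,"z": 0.1,"spin": -0.011},
  {"x": 0,"y": 0,"z": 0.1,"spin": -0.011},
  {"x": 0,"y": 0,"z": 0.08,"spin": -0.011},
  {"x": 0,"y": 0,"z": 0,"spin": -0.011},
])

```text
time: 11.68
tcp_pos: [0.4349, 0.0453, 0.2507]
eef_rot: [1.0, 0.0, 0.004, 0.0]
ft_force: [0.9, -0.1, -1.6]
gripper_width: 0.0395
grasp_force: 26.7
```

Call:
send_rows([
  {"x": 0.035,"y": -0.0878,"z": 0,"spin": 0},
  {"x": 0.035,"y": -0.0878,"z": 0,"spin": 0},
  {"x": 0.035,"y": -0.0878,"z": 0,"spin": 0},
  {"x": 0.035,"y": -0.0878,"z": 0,"spin": 0},
  {"x": 0.035,"y": -0.0878,"z": 0,"spin": 0},
  {"x": 0,"y": 0,"z": 0,"spin": 0},
  {"x": 0,"y": 0,"z": 0,"spin": 0},
])

```text
time: 12.55
tcp_pos: [0.5189, -0.1733, 0.2458]
eef_rot: [1.0, 0.001, -0.001, -0.001]
ft_force: [-0.6, 0.6, -1.3]
gripper_width: 0.0394
grasp_force: 26.6
```

Call:
send_rows([
  {"x": 0.006,"y": 0,"z": 0,"spin": 0},
  {"x": 0,"y": 0,"z": -0.03,"spin": 0},
  {"x": 0,"y": 0,"z": -0.03,"spin": 0},
  {"x": 0,"y": 0,"z": -0.03,"spin": 0},
  {"x": 0,"y": 0,"z": 0,"spin": 0},
])

```text
time: 13.18
tcp_pos: [0.5218, -0.1734, 0.2003]
eef_rot: [1.0, 0.001, -0.002, -0.001]
ft_force: [0.3, 0.6, -0.6]
gripper_width: 0.0396
grasp_force: 26.6
```

Call:
send_rows([
  {"x": 0,"y": 0,"z": 0,"spin": 0},
  {"x": 0,"y": 0,"z": 0,"spin": 0},
  {"x": 0,"y": 0,"z": 0,"spin": 0},
  {"x": 0,"y": 0,"z": 0,"spin": 0},
  {"x": 0,"y": 0,"z": 0.06,"spin": 0},
  {"x": 0,"y": 0,"z": 0.06,"spin": 0},
], grip=0.3)

```text
time: 13.92
tcp_pos: [0.5229, -0.174, 0.2628]
eef_rot: [1.0, 0.001, -0.0, -0.0]
ft_force: [0.3, -0.1, 0.3]
gripper_width: 0.0555
grasp_force: 0.0
```

```bash
python3 - <<'E'
from h import *
p,y,s=st();print(p.round(4),y)
w,cw=snap('wrist','w7');t,ct=snap('top','t7')
print(browns(w,cw,(.5204,-.1741),.195,(.05,.028)))
for g in [(.429,.243)]: print(browns(t,ct,g,.04,(.056,.035)))
E
```

```text
[ 0.5229 -0.174   0.2628] 0.1106128407894883
(array([ 0.5382, -0.1732]), array([0.026, 0.028]), np.float32(-0.8))
(array([0.4291, 0.2417]), array([0.041, 0.097]), np.float32(-9.8))
```

Call:
send_rows([
  {"x": -0.0235,"y": 0.104,"z": 0,"spin": -0.0068},
  {"x": -0.0235,"y": 0.104,"z": 0,"spin": -0.0068},
  {"x": -0.0235,"y": 0.104,"z": 0,"spin": -0.0068},
  {"x": -0.0235,"y": 0.104,"z": 0,"spin": -0.0068},
  {"x": -0.0235,"y": 0.104,"z": 0,"spin": -0.0068},
  {"x": -0.0235,"y": 0.104,"z": 0,"spin": -0.0068},
  {"x": -0.0235,"y": 0.104,"z": 0,"spin": -0.0068},
  {"x": -0.0235,"y": 0.104,"z": 0,"spin": -0.0068},
  {"x": 0,"y": 0,"z": -0.09,"spin": 0},
  {"x": 0,"y": 0,"z": -0.09,"spin": 0},
  {"x": 0,"y": 0,"z": -0.09,"spin": 0},
  {"x": 0,"y": 0,"z": -0.03,"spin": 0},
  {"x": 0,"y": 0,"z": 0,"spin": 0},
], grip=1)

```text
time: 15.65
tcp_pos: [0.4286, 0.2416, 0.1117]
eef_rot: [0.996, -0.084, -0.001, 0.0]
ft_force: [0.3, 0.4, 0.1]
gripper_width: 0.0856
grasp_force: 0.0
```

```bash
python3 - <<'E'
from h import *
p,y,s=st();print(p.round(4),y)
w,cw=snap('wrist','w8')
print(browns(w,cw,(.429,.243),.04,(.06,.035)))
E
```

```text
[0.4286 0.2416 0.1117] -9.686807899110955
(array([0.4256, 0.2316]), array([0.064, 0.106]), np.float32(-9.3))
```

```bash
python3 - <<'E'
from h import *
w=cv2.cvtColor(cv2.imread('pics/w8.png'),cv2.COLOR_BGR2RGB);c={k:np.array(v,float) for k,v in viewer.get_calibration('wrist').items()}
n,l,s,ce=cv2.connectedComponentsWithStats(brown(w))
for j in range(1,n):
    if s[j,4]>40:
        v,u=np.nonzero(l==j);R=cv2.minAreaRect(onz(c,np.c_[u,v],.04)[:,:2].astype(np.float32));print(s[j],np.round(R[0],3),np.round(R[1],3),R[2])
E
```

```text
[   0   18   78  199 4587] [0.518 0.401] [0.057 0.149] 78.8650894165039
[ 225  135   53   37 1845] [0.468 0.238] [0.039 0.028] 80.85894012451172
[ 228  208   49   47 2242] [0.403 0.248] [0.04  0.042] 80.51652526855469
[ 279  255   57   52 1490] [0.343 0.21 ] [0.054 0.034] 27.091604232788086
```

The box halves give a centre of about (0.430, 0.243). The odd width came from the stamp, so I'm grasping.

Call:
send_rows([
  {"x": 0.003,"y": 0.002,"z": -0.08,"spin": 0},
  {"x": 0,"y": 0,"z": -0.08,"spin": 0},
  {"x": 0,"y": 0,"z": -0.03,"spin": 0},
  {"x": 0,"y": 0,"z": 0,"spin": 0},
])

```text
time: 16.2
tcp_pos: [0.4311, 0.243, 0.0177]
eef_rot: [0.996, -0.084, 0.0, -0.0]
ft_force: [0.4, 0.2, -0.2]
gripper_width: 0.0851
grasp_force: 0.0
```

Call:
send_rows([
  {"x": 0,"y": 0,"z": 0,"spin": 0},
  {"x": 0,"y": 0,"z": 0,"spin": 0},
  {"x": 0,"y": 0,"z": 0,"spin": 0},
  {"x": 0,"y": 0,"z": 0,"spin": 0},
  {"x": 0,"y": 0,"z": 0,"spin": 0},
  {"x": 0,"y": 0,"z": 0,"spin": 0},
], grip=-1, force=25)

```text
time: 16.95
tcp_pos: [0.4315, 0.2432, 0.0183]
eef_rot: [0.996, -0.084, 0.001, -0.0]
ft_force: [-1.5, -0.4, 6.9]
gripper_width: 0.0393
grasp_force: 25.5
```

Call:
send_rows([
  {"x": 0,"y": 0,"z": 0.08,"spin": 0},
  {"x": 0,"y": 0,"z": 0.1,"spin": 0.011},
  {"x": 0,"y": 0,"z": 0.1,"spin": 0.011},
  {"x": 0,"y": 0,"z": 0.1,"spin": 0.011},
  {"x": 0,"y": 0,"z": 0.09,"spin": 0.011},
  {"x": 0,"y": 0,"z": 0,"spin": 0.01},
])

```text
time: 17.7
tcp_pos: [0.433, 0.2438, 0.2563]
eef_rot: [1.0, 0.001, 0.004, -0.002]
ft_force: [0.1, -0.6, -1.9]
gripper_width: 0.0397
grasp_force: 26.3
```

Call:
send_rows([
  {"x": 0.0223,"y": -0.1043,"z": 0,"spin": 0},
  {"x": 0.0223,"y": -0.1043,"z": 0,"spin": 0},
  {"x": 0.0223,"y": -0.1043,"z": 0,"spin": 0},
  {"x": 0.0223,"y": -0.1043,"z": 0,"spin": 0},
  {"x": 0.0223,"y": -0.1043,"z": 0,"spin": 0},
  {"x": 0.0223,"y": -0.1043,"z": 0,"spin": 0},
  {"x": 0.0223,"y": -0.1043,"z": 0,"spin": 0},
  {"x": 0.0223,"y": -0.1043,"z": 0,"spin": 0},
  {"x": 0,"y": 0,"z": 0,"spin": 0},
  {"x": 0,"y": 0,"z": 0,"spin": 0},
])

```text
time: 18.95
tcp_pos: [0.5187, -0.1737, 0.2509]
eef_rot: [1.0, -0.0, -0.001, -0.001]
ft_force: [0.0, 0.5, -1.9]
gripper_width: 0.0398
grasp_force: 26.3
```

Call:
send_rows([
  {"x": 0.006,"y": 0,"z": -0.01,"spin": 0},
  {"x": 0,"y": 0,"z": -0.03,"spin": 0},
  {"x": 0,"y": 0,"z": -0.03,"spin": 0},
  {"x": 0,"y": 0,"z": -0.03,"spin": 0},
  {"x": 0,"y": 0,"z": 0,"spin": 0},
])

```text
time: 19.58
tcp_pos: [0.5216, -0.1736, 0.2004]
eef_rot: [1.0, 0.0, -0.002, -0.001]
ft_force: [-0.2, 0.1, -0.7]
gripper_width: 0.0393
grasp_force: 26.3
```

Call:
send_rows([
  {"x": 0,"y": 0,"z": 0,"spin": 0},
  {"x": 0,"y": 0,"z": 0,"spin": 0},
  {"x": 0,"y": 0,"z": 0,"spin": 0},
  {"x": 0,"y": 0,"z": 0,"spin": 0},
  {"x": 0,"y": 0,"z": 0.06,"spin": 0},
  {"x": 0,"y": 0,"z": 0.06,"spin": 0},
], grip=0.3)

```text
time: 20.32
tcp_pos: [0.5226, -0.1742, 0.2628]
eef_rot: [1.0, 0.0, -0.0, -0.0]
ft_force: [0.5, -0.5, -0.1]
gripper_width: 0.0557
grasp_force: 0.0
```

```bash
python3 - <<'E'
from h import *
p,y,s=st();print(p.round(4),y)
w,cw=snap('wrist','w9');t,ct=snap('top','t9')
print(browns(w,cw,(.5204,-.1741),.195,(.05,.028)))
def blob(im,c,lo,hi,g,z,rx,ry):
    m=cv2.inRange(cv2.cvtColor(im,cv2.COLOR_RGB2HSV),lo,hi);k=np.zeros_like(m)
    cv2.fillConvexPoly(k,cv2.convexHull(proj(c,[[g[0]+i*rx,g[1]+j*ry,z] for i in(-1,1) for j in(-1,1)]).astype(np.int32)),255)
    n,l,st,ce=cv2.connectedComponentsWithStats(m&k);j=1+st[1:,4].argmax();return st[j],onz(c,[ce[j]],z).round(4)
print(blob(t,ct,(0,0,180),(180,70,255),(.54,.14),.04,.06,.06))
cv2.imwrite('pics/v9.png',np.hstack([w[:,100:412],cv2.resize(t[120:276,80:390],(480,242)).copy() if 0 else cv2.resize(t[130:258,130:390],(520,256))[:, :].copy().repeat(1,0) if 0 else cv2.copyMakeBorder(cv2.resize(t[130:250,100:340],(480,240)),0,144,0,0,0)])[:,:,::-1])
E
```

```text
[ 0.5226 -0.1742  0.2628] 0.03726711020133048
(array([ 0.5381, -0.1766]), array([0.031, 0.065]), np.float32(1.5))
(array([224, 172,  15,  16, 186], dtype=int32), array([[0.5418, 0.1401, 0.04  ]]))
```

View pics/v9.png

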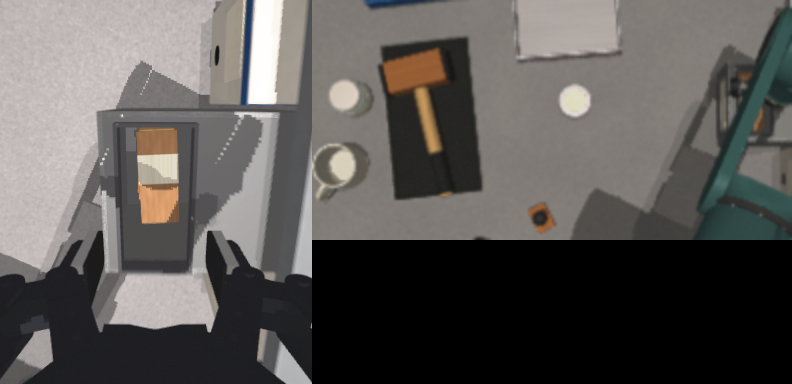

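All three boxes are inside; the last one shows through the slot at (158,175). The tin hasn't moved from (0.542, 0.140), so it goes to the tray now.

Call:
send_rows([
  {"x": 0.0065,"y": 0.1053,"z": 0,"spin": 0},
  {"x": 0.0065,"y": 0.1053,"z": 0,"spin": 0},
  {"x": 0.0065,"y": 0.1053,"z": 0,"spin": 0},
  {"x": 0.0065,"y": 0.1053,"z": 0,"spin": 0},
  {"x": 0.0065,"y": 0.1053,"z": 0,"spin": 0},
  {"x": 0.0065,"y": 0.1053,"z": 0,"spin": 0},
  {"x": 0,"y": 0,"z": -0.09,"spin": 0},
  {"x": 0,"y": 0,"z": -0.09,"spin": 0},
  {"x": 0,"y": 0,"z": -0.06,"spin": 0},
  {"x": 0,"y": 0,"z": 0,"spin": 0},
], grip=1)

```text
time: 21.68
tcp_pos: [0.5397, 0.1413, 0.1394]
eef_rot: [1.0, 0.0, -0.003, 0.0]
ft_force: [-0.6, 0.3, -0.1]
gripper_width: 0.0852
grasp_force: 0.0
```

```bash
python3 - <<'E'
from h import *
p,y,s=st();print(p.round(4),y)
w,cw=snap('wrist','w10');t,ct=snap('top','t10')
h=cv2.cvtColor(w,cv2.COLOR_RGB2HSV); g=cv2.medianBlur(cv2.cvtColor(w,cv2.COLOR_RGB2GRAY),5)
u=proj(cw,[[.542,.141,.04],[.572,.141,.04]]);r=np.linalg.norm(u[1]-u[0]);print(u,r)
C=cv2.HoughCircles(g,cv2.HOUGH_GRADIENT,1.5,20,param1=80,param2=25,minRadius=int(r*.75),maxRadius=int(r*1.3))
for q in ([] if C is None else C[0][:5]): print(q, onz(cw,[q[:2]],.04).round(4))
# tray rim: bright low-sat inside
m=cv2.inRange(cv2.cvtColor(t,cv2.COLOR_RGB2HSV),(0,0,150),(180,40,255))
n,l,sx,ce=cv2.connectedComponentsWithStats(m)
for j in range(1,n):
    if 800<sx[j,4]<3000:
        v,uu=np.nonzero(l==j);R=cv2.minAreaRect(onz(ct,np.c_[uu,v],.02)[:,:2].astype(np.float32));print('bright',sx[j],R)
E
```

```text
[0.5397 0.1413 0.1394] 0.0462099396919633
[[254.85678575 187.65481127]
 [254.93762825 153.96752405]] 33.68738422253124
[255.75 186.75  33.55] [[0.5428 0.1402 0.04  ]]
[173.25  60.75  37.15] [[0.6461 0.2054 0.04  ]]
[447.75 324.75  37.15] [[ 0.3871 -0.0686  0.04  ]]
[123.75 230.25  38.8 ] [[0.5001 0.2637 0.04  ]]
[159.75 125.25  40.45] [[0.5962 0.2204 0.04  ]]
bright [212  73  31  27 806] ((0.9111536145210266, 0.15405432879924774), (0.11703738570213318, 0.10460903495550156), 89.35377502441406)
bright [ 385  122   44   37 1558] ((0.6934140920639038, -0.5447264909744263), (0.14307938516139984, 0.17062079906463623), 0.15776143968105316)
bright [203 126  51  29 863] ((0.6968931555747986, 0.15116380155086517), (0.1914106011390686, 0.1092144176363945), 89.9815673828125)
bright [ 388  162   43   32 1313] ((0.5466223955154419, -0.5466474294662476), (0.1682995855808258, 0.12096061557531357), 89.35838317871094)
bright [ 389  197   44   37 1554] ((0.40125876665115356, -0.547565221786499), (0.16988152265548706, 0.13881249725818634), 89.30962371826172)
bright [ 346  268   53   77 1727] ((0.06813400983810425, -0.3989633321762085), (0.27673694491386414, 0.17088598012924194), 11.411744117736816)
```

Call:
send_rows([
  {"x": 0.006,"y": -0.002,"z": -0.08,"spin": 0},
  {"x": 0,"y": 0,"z": -0.08,"spin": 0},
  {"x": 0,"y": 0,"z": -0.065,"spin": 0},
  {"x": 0,"y": 0,"z": -0.02,"spin": 0},
  {"x": 0,"y": 0,"z": 0,"spin": 0},
])

```text
time: 22.4
tcp_pos: [0.5462, 0.1407, 0.0206]
eef_rot: [1.0, 0.0, 0.001, -0.0]
ft_force: [1.0, 0.3, 0.8]
gripper_width: 0.0851
grasp_force: 0.0
```

Call:
send_rows([
  {"x": 0,"y": 0,"z": 0,"spin": 0},
  {"x": 0,"y": 0,"z": 0,"spin": 0},
  {"x": 0,"y": 0,"z": 0,"spin": 0},
  {"x": 0,"y": 0,"z": 0,"spin": 0},
  {"x": 0,"y": 0,"z": 0,"spin": 0},
  {"x": 0,"y": 0,"z": 0,"spin": 0},
], grip=-1, force=25)

```text
time: 23.15
tcp_pos: [0.5467, 0.1407, 0.0217]
eef_rot: [1.0, 0.0, 0.002, -0.0]
ft_force: [-0.9, -0.1, 6.7]
gripper_width: 0.0584
grasp_force: 25.6
```

Call:
send_rows([
  {"x": 0,"y": 0,"z": 0.06,"spin": 0},
  {"x": 0,"y": 0,"z": 0.08,"spin": 0},
  {"x": 0,"y": 0,"z": 0.08,"spin": 0},
  {"x": 0.06,"y": 0.004,"z": 0,"spin": 0},
  {"x": 0.08,"y": 0.006,"z": 0,"spin": 0},
  {"x": 0.08,"y": 0.006,"z": 0,"spin": 0},
  {"x": 0.075,"y": 0.004,"z": 0,"spin": 0},
  {"x": 0,"y": 0,"z": 0,"spin": 0},
  {"x": 0,"y": 0,"z": 0,"spin": 0},
])

```text
time: 24.28
tcp_pos: [0.6919, 0.1505, 0.1298]
eef_rot: [1.0, 0.0, -0.001, -0.0]
ft_force: [0.5, 1.0, -1.0]
gripper_width: 0.0585
grasp_force: 28.1
```

Call:
send_rows([
  {"x": 0,"y": 0,"z": -0.07,"spin": 0},
  {"x": 0,"y": 0,"z": -0.07,"spin": 0},
  {"x": 0,"y": 0,"z": -0.04,"spin": 0},
  {"x": 0,"y": 0,"z": -0.02,"spin": 0},
  {"x": 0,"y": 0,"z": 0,"spin": 0},
  {"x": 0,"y": 0,"z": 0,"spin": 0},
])

```text
time: 25.02
tcp_pos: [0.6939, 0.1507, 0.0311]
eef_rot: [1.0, 0.0, 0.001, -0.0]
ft_force: [-0.3, 0.3, -1.7]
gripper_width: 0.0586
grasp_force: 28.1
```

Call:
send_rows([
  {"x": 0,"y": 0,"z": -0.006,"spin": 0},
  {"x": 0,"y": 0,"z": 0,"spin": 0},
  {"x": 0,"y": 0,"z": 0,"spin": 0},
])

```text
time: 25.4
tcp_pos: [0.693, 0.1506, 0.027]
eef_rot: [1.0, 0.0, 0.0, -0.0]
ft_force: [0.7, 0.2, -1.8]
gripper_width: 0.0586
grasp_force: 28.1
```

Call:
send_rows([
  {"x": 0,"y": 0,"z": 0,"spin": 0},
  {"x": 0,"y": 0,"z": 0,"spin": 0},
  {"x": 0,"y": 0,"z": 0,"spin": 0},
  {"x": 0,"y": 0,"z": 0,"spin": 0},
  {"x": 0,"y": 0,"z": 0.06,"spin": 0},
  {"x": 0,"y": 0,"z": 0.08,"spin": 0},
  {"x": 0,"y": 0,"z": 0.08,"spin": 0},
  {"x": 0,"y": 0,"z": 0.08,"spin": 0},
  {"x": -0.05,"y": 0.06,"z": 0.08,"spin": 0},
  {"x": -0.05,"y": 0.06,"z": 0.08,"spin": 0},
  {"x": -0.05,"y": 0.06,"z": 0,"spin": 0},
  {"x": -0.05,"y": 0.06,"z": 0,"spin": 0},
  {"x": -0.05,"y": 0.06,"z": 0,"spin": 0},
  {"x": -0.05,"y": 0.06,"z": 0,"spin": 0},
  {"x": 0,"y": 0.06,"z": 0,"spin": 0},
  {"x": 0,"y": 0,"z": 0,"spin": 0},
], grip=1)

```text
time: 27.4
tcp_pos: [0.5423, 0.3625, 0.2568]
eef_rot: [1.0, 0.002, 0.0, -0.0]
ft_force: [-0.7, -0.7, -0.6]
gripper_width: 0.0856
grasp_force: 0.0
```

```bash
python3 - <<'E'
from h import *
p,y,s=st();print(p.round(4),y)
w,cw=snap('wrist','w11');t,ct=snap('top','t11');sd,_=snap('side','s11')
def hd(im,c,z,lo):
    m=cv2.inRange(cv2.cvtColor(im,cv2.COLOR_RGB2HSV),(5,90,60),(20,255,255))
    n,l,sx,ce=cv2.connectedComponentsWithStats(m)
    for j in range(1,n):
        v,u=np.nonzero(l==j);P=onz(c,np.c_[u,v],z)[:,:2].astype(np.float32)
        if sx[j,4]>lo and .3<P[:,0].mean()<.7 and .3<P[:,1].mean()<.55:
            print(sx[j],[np.round(q,3) for q in cv2.minAreaRect(P)])
hd(w,cw,.06,60);print();hd(t,ct,.06,30)
cv2.imwrite('pics/v11.png',np.hstack([w,cv2.copyMakeBorder(cv2.resize(t[100:250,110:250],(280,300)),0,84,0,0,0)])[:,:,::-1])
E
```

```text
[0.5423 0.3625 0.2568] 0.1913684735015235
[ 137   84  104  151 6501] [array([0.54 , 0.426]), array([0.179, 0.111]), np.float64(13.709)]

[152 179  13  28 217] [array([0.496, 0.411]), array([0.106, 0.029]), np.float64(13.465)]
```

View pics/v11.png

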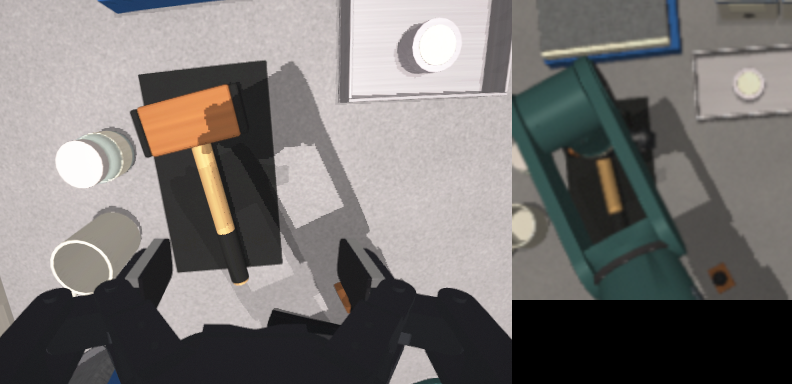

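The tin stands upright in the tray at (437,45). The mallet head is at about (188,119) and the handle runs from (203,150) to (243,283). I'm measuring its axis from both views.

```bash
python3 - <<'E'
from h import *
rd=lambda f:cv2.cvtColor(cv2.imread(f),cv2.COLOR_BGR2RGB)
G=lambda n:{k:np.array(v,float) for k,v in viewer.get_calibration(n).items()}
w,t=rd('pics/w11.png'),rd('pics/t9.png');cw,ct=G('wrist'),G('top')
print('w handle',onz(cw,[[203,150],[225,232],[243,283]],.033).round(4).tolist())
def comps(im,c,lo,hi):
    m=cv2.inRange(cv2.cvtColor(im,cv2.COLOR_RGB2HSV),lo,hi);n,l,sx,ce=cv2.connectedComponentsWithStats(m)
    for j in range(1,n):
        v,u=np.nonzero(l==j);P=onz(c,np.c_[u,v],.033)[:,:2]
        if sx[j,4]>60 and .3<P[:,0].mean()<.7 and .33<P[:,1].mean()<.52:
            d=P-P.mean(0);ev=np.linalg.svd(d,full_matrices=False)[2][0];print(sx[j],P.mean(0).round(4),'ang',np.degrees(np.arctan2(ev[1],ev[0])).round(1)%180,[np.round(q,3) for q in cv2.minAreaRect(onz(c,np.c_[u,v],.063)[:,:2].astype(np.float32))])
for im,c in((w,cw),(t,ct)):
    print('head');comps(im,c,(5,140,60),(14,255,255));print('handle');comps(im,c,(13,60,120),(28,165,255))
m=cv2.inRange(cv2.cvtColor(t,cv2.COLOR_RGB2HSV),(0,0,0),(180,255,45))
n,l,sx,ce=cv2.connectedComponentsWithStats(m)
for j in range(1,n):
    v,u=np.nonzero(l==j);P=onz(ct,np.c_[u,v],.003)[:,:2].astype(np.float32)
    if sx[j,4]>500 and P[:,1].mean()>.3 : print('mat',cv2.minAreaRect(P))
E
```

```text
w handle [[0.5597, 0.4262, 0.033], [0.4441, 0.4011, 0.033], [0.3603, 0.3767, 0.033]]
head
[ 137   84  103   73 4860] [0.5969 0.4421] ang 103.8 [array([0.598, 0.436]), array([0.059, 0.109]), np.float64(13.693)]
handle
[ 143   87   86   59 1974] [0.6023 0.4495] ang 116.2 [array([0.601, 0.438]), array([0.048, 0.106]), np.float64(13.586)]
[150 139  47  17 139] [0.5641 0.4653] ang 103.3 [array([0.569, 0.455]), array([0.007, 0.057]), np.float64(13.274)]
[ 191  143   44   92 1748] [0.5076 0.4152] ang 13.5 [array([0.513, 0.41 ]), array([0.118, 0.024]), np.float64(13.726)]
head
[135 154  33  24 513] [0.6004 0.4438] ang 103.2 [array([0.596, 0.438]), array([0.067, 0.111]), np.float64(13.405)]
handle
[137 155  27  21 167] [0.6022 0.4538] ang 125.6 [array([0.598, 0.44 ]), array([0.055, 0.106]), np.float64(14.57)]
[152 174  12  32 190] [0.5093 0.4186] ang 13.300000000000011 [array([0.507, 0.413]), array([0.121, 0.022]), np.float64(13.305)]
mat ((0.5150585770606995, 0.4213574528694153), (0.29193413257598877, 0.16988477110862732), 5.963795185089111)
```

Call:
send_rows([
  {"x": 0.002,"y": 0.062,"z": 0,"spin": 0.037},
  {"x": 0.002,"y": 0.062,"z": 0,"spin": 0.037},
  {"x": 0,"y": 0,"z": -0.09,"spin": 0},
  {"x": 0,"y": 0,"z": -0.09,"spin": 0},
  {"x": 0,"y": 0,"z": -0.09,"spin": 0},
  {"x": 0,"y": 0,"z": 0,"spin": 0},
  {"x": 0,"y": 0,"z": 0,"spin": 0},
])

```text
time: 28.42
tcp_pos: [0.5462, 0.4225, 0.1234]
eef_rot: [0.993, 0.116, 0.001, -0.0]
ft_force: [-0.5, 0.6, -0.3]
gripper_width: 0.0854
grasp_force: 0.0
```

```bash
python3 - <<'E'
from h import *
p,y,s=st();print(p.round(4),y)
w,c=snap('wrist','w12')
m=cv2.inRange(cv2.cvtColor(w,cv2.COLOR_RGB2HSV),(5,60,60),(28,255,255));n,l,sx,ce=cv2.connectedComponentsWithStats(m)
for j in range(1,n):
    if sx[j,4]>300:
        v,u=np.nonzero(l==j);P=onz(c,np.c_[u,v],.033)[:,:2]; 
        for x0 in (.50,.52,.54): 
            k=abs(P[:,0]-x0)<.004
            if k.sum()>5: print(sx[j],x0,P[k][:,1].min().round(4),P[k][:,1].max().round(4))
        print([np.round(q,3) for q in cv2.minAreaRect(onz(c,np.c_[u,v],.063)[:,:2].astype(np.float32))])
t=cv2.imread('pics/t9.png');ct={k:np.array(v,float) for k,v in viewer.get_calibration('top').items()}
# riser deck front edge: strongest gradient columns near u~350
g=cv2.GaussianBlur(cv2.cvtColor(t,cv2.COLOR_BGR2GRAY),(3,3),0).astype(float);gx=cv2.Sobel(g,cv2.CV_64F,1,0)
rows=[v for v in list(range(124,160))+list(range(205,236))]
e=np.array([[340+np.abs(gx[v,340:360]).argmax(),v] for v in rows]);print(e[::6].tolist())
E
```

```text
[0.5462 0.4225 0.1234] 13.30874118022108
[  166    89   160   215 17002] 0.5 0.4029 0.4304
[  166    89   160   215 17002] 0.52 0.4077 0.4356
[  166    89   160   215 17002] 0.54 0.4127 0.4408
[array([0.543, 0.428]), array([0.172, 0.109]), np.float64(13.637)]
[[348, 124], [340, 130], [342, 136], [353, 142], [341, 148], [340, 154], [342, 205], [346, 211], [344, 217], [341, 223], [354, 229], [353, 235]]
```

Call:
send_rows([
  {"x": 0,"y": 0.01,"z": -0.08,"spin": 0},
  {"x": 0,"y": 0,"z": -0.08,"spin": 0},
  {"x": 0,"y": 0,"z": -0.05,"spin": 0},
  {"x": 0,"y": 0,"z": -0.012,"spin": 0},
  {"x": 0,"y": 0,"z": 0,"spin": 0},
  {"x": 0,"y": 0,"z": 0,"spin": 0},
])

```text
time: 29.22
tcp_pos: [0.5463, 0.4285, 0.0129]
eef_rot: [0.993, 0.116, 0.002, -0.001]
ft_force: [-0.3, -0.2, 0.5]
gripper_width: 0.085
grasp_force: 0.0
```

Call:
send_rows([
  {"x": 0,"y": 0,"z": 0,"spin": 0},
  {"x": 0,"y": 0,"z": 0,"spin": 0},
  {"x": 0,"y": 0,"z": 0,"spin": 0},
  {"x": 0,"y": 0,"z": 0,"spin": 0},
  {"x": 0,"y": 0,"z": 0,"spin": 0},
  {"x": 0,"y": 0,"z": 0,"spin": 0},
  {"x": 0,"y": 0,"z": 0,"spin": 0},
], grip=-1, force=100)

```text
time: 30.1
tcp_pos: [0.5448, 0.4276, 0.0112]
eef_rot: [0.993, 0.116, 0.0, -0.0]
ft_force: [-1.3, -1.0, 5.0]
gripper_width: 0.0238
grasp_force: 97.7
```

Call:
send_rows([
  {"x": 0,"y": 0,"z": 0.05,"spin": 0},
  {"x": 0,"y": 0,"z": 0.08,"spin": 0},
  {"x": 0,"y": 0,"z": 0.06,"spin": 0},
  {"x": 0,"y": 0,"z": 0,"spin": 0},
])

```text
time: 30.6
tcp_pos: [0.5462, 0.4284, 0.1075]
eef_rot: [0.993, 0.116, 0.002, -0.001]
ft_force: [0.7, -0.5, -5.3]
gripper_width: 0.0234
grasp_force: 98.3
```

The mallet is in hand; the lift reads about 5 N. I'm carrying it to stand in front of the case.

Call:
send_rows([
  {"x": -0.0195,"y": -0.0995,"z": 0,"spin": -0.01},
  {"x": -0.0195,"y": -0.0995,"z": 0,"spin": -0.01},
  {"x": -0.0195,"y": -0.0995,"z": 0,"spin": -0.01},
  {"x": -0.0195,"y": -0.0995,"z": 0,"spin": -0.01},
  {"x": -0.0195,"y": -0.0995,"z": 0,"spin": -0.01},
  {"x": -0.0195,"y": -0.0995,"z": 0,"spin": -0.01},
  {"x": -0.0195,"y": -0.0995,"z": 0,"spin": -0.01},
  {"x": -0.0195,"y": -0.0995,"z": 0,"spin": -0.01},
  {"x": 0,"y": 0,"z": -0.08,"spin": 0},
  {"x": 0,"y": 0,"z": -0.07,"spin": 0},
  {"x": 0,"y": 0,"z": -0.025,"spin": 0},
  {"x": 0,"y": 0,"z": 0,"spin": 0},
])

```text
time: 32.1
tcp_pos: [0.4655, 0.0298, 0.0171]
eef_rot: [1.0, -0.009, -0.002, -0.0]
ft_force: [1.2, -0.1, -3.5]
gripper_width: 0.0237
grasp_force: 99.0
```

```bash
python3 - <<'E'
from h import *
p,y,s=st();print(p.round(4),y,s['ft_force'])
w,cw=snap('wrist','w13');t,ct=snap('top','t13')
sd,_=snap('side','s13')
cv2.imwrite('pics/v13.png',np.hstack([w,cv2.copyMakeBorder(cv2.resize(t[110:260,230:370],(280,300)),0,84,0,0,0)])[:,:,::-1])
E
```

```text
[0.4655 0.0298 0.0171] -1.027737159980482 [ 1.1739617  -0.07650645 -3.5054042 ]
```

View pics/v13.png

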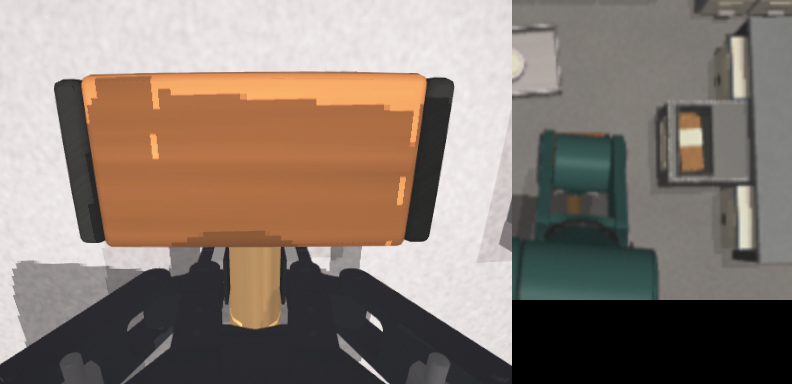

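The wrist view shows the mallet level and square in the grip, with the head spanning (55–452, 75–245). The top view shows the case front at about crop (660,150), clear of the mallet. I'm measuring the case's front edge and the deck edge numerically.

```bash
cat >> h.py <<'E'
def edge(t,c,v0,v1,u0,u1,z):
    g=cv2.GaussianBlur(cv2.cvtColor(t,cv2.COLOR_RGB2GRAY),(3,3),0).astype(float);gx=cv2.Sobel(g,cv2.CV_64F,1,0,ksize=3)
    e=[]
    for v in range(v0,v1):
        s=gx[v,u0:u1]; j=s.argmax()
        if 0<j<len(s)-1: a,b,d=s[j-1:j+2]; e.append([u0+j+.5*(a-d)/(a-2*b+d),v])
    P=onz(c,e,z); k=abs(P[:,1]-np.median(P[:,1]))<.006; q=np.polyfit(P[k,0],P[k,1],1)
    return np.median(P[k,1]).round(4),np.degrees(np.arctan(q[0])).round(2),k.sum(),len(k)
def casefront(t,c): return edge(t,c,166,198,302,340,.18)
E
python3 - <<'E'
from h import *
ct={k:np.array(v,float) for k,v in viewer.get_calibration('top').items()}
for f in ('t9','t5','t1','t13'):
    t=cv2.cvtColor(cv2.imread(f'pics/{f}.png'),cv2.COLOR_BGR2RGB); print(f,casefront(t,ct),'deck',edge(t,ct,128,158,343,358,.21),edge(t,ct,205,234,343,358,.21))
g=cv2.cvtColor(cv2.imread('pics/t13.png'),cv2.COLOR_BGR2GRAY);print(g[175,296:356].tolist(),g[150,335:358].tolist())
E
```

```text
t9 (np.float64(-0.1838), np.float64(-23.37), np.int64(5), 32) deck (np.float64(-0.2739), np.float64(0.41), np.int64(13), 22) (np.float64(-0.2783), np.float64(2.68), np.int64(9), 15)Traceback (most recent call last):
  File "<stdin>", line 4, in <module>
  File "h.py", line 64, in casefront
    def casefront(t,c): return edge(t,c,166,198,302,340,.18)
                               ~~~~^^^^^^^^^^^^^^^^^^^^^^^^^
  File "h.py", line 62, in edge
    P=onz(c,e,z); k=abs(P[:,1]-np.median(P[:,1]))<.006; q=np.polyfit(P[k,0],P[k,1],1)
                                                          ~~~~~~~~~~^^^^^^^^^^^^^^^^^
    raise TypeError("expected non-empty vector for x")
TypeError: expected non-empty vector for x
```

```bash
python3 - <<'E'
from h import *
g=cv2.cvtColor(cv2.imread('pics/t13.png'),cv2.COLOR_BGR2GRAY)
print(g[161:202:8,300:352].tolist())
E
```

```text
[[127, 127, 127, 128, 127, 123, 104, 109, 143, 127, 134, 137, 123, 125, 131, 131, 131, 133, 133, 124, 124, 132, 139, 145, 144, 133, 133, 143, 135, 150, 142, 147, 137, 138, 124, 133, 132, 128, 133, 132, 130, 139, 136, 123, 134, 133, 114, 99, 60, 57, 84, 119], [112, 90, 76, 55, 55, 67, 85, 65, 126, 126, 124, 122, 70, 99, 119, 133, 127, 126, 127, 124, 124, 125, 125, 121, 67, 57, 57, 57, 53, 60, 101, 121, 121, 120, 120, 121, 120, 121, 120, 121, 120, 119, 120, 119, 119, 119, 115, 93, 60, 56, 71, 106], [109, 96, 59, 55, 106, 101, 98, 64, 107, 125, 126, 121, 73, 130, 216, 218, 216, 215, 216, 217, 217, 217, 217, 221, 219, 90, 52, 59, 55, 52, 95, 122, 122, 120, 121, 121, 122, 122, 120, 121, 122, 121, 120, 120, 120, 120, 116, 94, 60, 55, 59, 95], [110, 108, 64, 56, 106, 102, 105, 71, 130, 141, 130, 123, 70, 82, 107, 123, 127, 128, 125, 123, 121, 123, 126, 125, 124, 79, 57, 58, 56, 50, 85, 122, 123, 122, 122, 121, 121, 121, 121, 121, 120, 120, 121, 121, 120, 121, 117, 105, 92, 61, 57, 83], [110, 108, 66, 53, 87, 98, 113, 72, 112, 138, 130, 125, 82, 76, 67, 121, 125, 123, 124, 126, 126, 128, 125, 124, 124, 118, 67, 57, 58, 49, 74, 115, 123, 125, 123, 123, 122, 121, 122, 123, 121, 121, 120, 120, 121, 120, 117, 106, 94, 60, 58, 76], [108, 108, 88, 58, 50, 50, 51, 54, 68, 74, 69, 70, 76, 75, 70, 71, 66, 67, 69, 67, 69, 77, 80, 74, 61, 59, 58, 58, 64, 59, 65, 60, 65, 64, 63, 64, 62, 65, 66, 66, 63, 67, 65, 64, 61, 57, 62, 55, 52, 49, 50, 60]]
```

```bash
cat >> h.py <<'E'
def case(t,c,yf):
    "expected front y -> measured front y (z .18), collar-rear y (z .195), yaws"
    a=int(round(proj(c,[[.52,yf,.18]])[0,0]));b=int(round(proj(c,[[.52,yf-.076,.195]])[0,0]))
    return edge(t,c,166,196,a-4,a+5,.18),edge(t,c,168,194,b-4,b+5,.195)
E
python3 - <<'E'
from h import *
ct={k:np.array(v,float) for k,v in viewer.get_calibration('top').items()}
for f in ('t1','t13'):
    t=cv2.cvtColor(cv2.imread(f'pics/{f}.png'),cv2.COLOR_BGR2RGB); print(f,case(t,ct,-.127))
    print('deck',edge(t,ct,205,234,348,354,.21),edge(t,ct,126,160,348,354,.21))
E
```

```text
t1 ((np.float64(-0.1303), np.float64(-0.61), np.int64(22), 30), (np.float64(-0.2044), np.float64(-0.17), np.int64(26), 26))
deck (np.float64(-0.2762), np.float64(4.82), np.int64(2), 2) (np.float64(-0.2744), np.float64(0.7), np.int64(34), 34)
t13 ((np.float64(-0.1298), np.float64(-0.26), np.int64(25), 30), (np.float64(-0.2043), np.float64(-0.21), np.int64(26), 26))
deck (np.float64(-0.2761), np.float64(4.72), np.int64(2), 2) (np.float64(-0.2744), np.float64(0.67), np.int64(34), 34)
```

The case front is at y=-0.130 with a yaw of about -0.3°, so the mallet should touch at TCP y≈-0.065, with about 105 mm of travel to home. I'm closing up to it.

Call:
send_rows([
  {"x": 0.006,"y": -0.06,"z": 0.002,"spin": 0.004},
  {"x": 0,"y": -0.06,"z": 0,"spin": 0},
  {"x": 0,"y": -0.03,"z": 0,"spin": 0},
  {"x": 0,"y": 0,"z": 0,"spin": 0},
  {"x": 0,"y": 0,"z": 0,"spin": 0},
])

```text
time: 32.88
tcp_pos: [0.4698, -0.0449, 0.0196]
eef_rot: [1.0, -0.003, 0.0, -0.0]
ft_force: [-0.1, 0.6, -4.1]
gripper_width: 0.0233
grasp_force: 99.2
```

Call:
send_rows([
  {"x": 0,"y": -0.02,"z": 0,"spin": 0},
  {"x": 0,"y": -0.015,"z": 0,"spin": 0},
  {"x": 0,"y": -0.015,"z": 0,"spin": 0},
  {"x": 0,"y": -0.015,"z": 0,"spin": 0},
  {"x": 0,"y": -0.015,"z": 0,"spin": 0},
])

```text
time: 33.5
tcp_pos: [0.4692, -0.0851, 0.0191]
eef_rot: [1.0, -0.003, -0.001, -0.001]
ft_force: [1.0, 5.4, -2.1]
gripper_width: 0.0235
grasp_force: 99.5
```

Call:
send_rows([
  {"x": 0,"y": 0.04,"z": 0,"spin": 0},
  {"x": 0,"y": 0.06,"z": 0,"spin": 0},
  {"x": 0,"y": 0.06,"z": 0,"spin": 0},
  {"x": 0,"y": 0.04,"z": 0,"spin": 0},
  {"x": 0,"y": 0,"z": 0,"spin": 0},
])

```text
time: 34.12
tcp_pos: [0.4697, 0.0153, 0.0192]
eef_rot: [1.0, -0.002, -0.0, -0.0]
ft_force: [0.2, -1.7, -3.9]
gripper_width: 0.0235
grasp_force: 99.4
```

```bash
cat > c.py <<'E'
import sys
from h import *
p,y,s=st();print(p.round(4),y.round(2),np.round(s['ft_force'],1),s['grasp_force'])
t,ct=snap('top','c'+sys.argv[2]); print(case(t,ct,float(sys.argv[1])))
E
python3 c.py -.15 1
```

```text
[0.4697 0.0153 0.0192] -0.2 [ 0.2 -1.7 -3.9] 99.3921160697937
((np.float64(-0.1515), np.float64(0.97), np.int64(27), 27), (np.float64(-0.2256), np.float64(0.56), np.int64(26), 26))
```

Tap 1 moved the case 21 mm with a 5 N slide, and it stays square. Here is tap 2.

Call:
send_rows([
  {"x": 0,"y": -0.06,"z": 0,"spin": 0},
  {"x": 0,"y": -0.06,"z": 0,"spin": 0},
  {"x": 0,"y": -0.045,"z": 0,"spin": 0},
  {"x": 0,"y": -0.015,"z": 0,"spin": 0},
  {"x": 0,"y": -0.015,"z": 0,"spin": 0},
  {"x": 0,"y": -0.015,"z": 0,"spin": 0},
  {"x": 0,"y": -0.015,"z": 0,"spin": 0},
  {"x": 0,"y": -0.015,"z": 0,"spin": 0},
])

```text
time: 35.17
tcp_pos: [0.469, -0.1043, 0.0191]
eef_rot: [1.0, -0.002, -0.001, -0.001]
ft_force: [0.2, 6.0, -2.8]
gripper_width: 0.0235
grasp_force: 99.7
```

Call:
send_rows([
  {"x": 0,"y": 0.04,"z": 0,"spin": 0},
  {"x": 0,"y": 0.06,"z": 0,"spin": 0},
  {"x": 0,"y": 0.06,"z": 0,"spin": 0},
  {"x": 0,"y": 0.04,"z": 0,"spin": 0},
  {"x": 0,"y": 0,"z": 0,"spin": 0},
])

```text
time: 35.8
tcp_pos: [0.4695, -0.0041, 0.0192]
eef_rot: [1.0, -0.001, -0.0, -0.0]
ft_force: [-0.3, -0.0, -4.3]
gripper_width: 0.0233
grasp_force: 99.6
```

```bash
python3 c.py -.17 2
```

```text
[ 0.4695 -0.0041  0.0192] -0.15 [-0.3 -0.  -4.3] 99.57390189170837
((np.float64(-0.1705), np.float64(0.73), np.int64(27), 27), (np.float64(-0.2448), np.float64(0.72), np.int64(26), 26))
```

Call:
send_rows([
  {"x": 0,"y": -0.06,"z": 0,"spin": 0.004},
  {"x": 0,"y": -0.06,"z": 0,"spin": 0},
  {"x": 0,"y": -0.045,"z": 0,"spin": 0},
  {"x": 0,"y": -0.015,"z": 0,"spin": 0},
  {"x": 0,"y": -0.015,"z": 0,"spin": 0},
  {"x": 0,"y": -0.015,"z": 0,"spin": 0},
  {"x": 0,"y": -0.015,"z": 0,"spin": 0},
  {"x": 0,"y": -0.015,"z": 0,"spin": 0},
])

```text
time: 36.85
tcp_pos: [0.4689, -0.1242, 0.0191]
eef_rot: [1.0, 0.004, -0.001, -0.001]
ft_force: [-0.7, 5.0, -2.5]
gripper_width: 0.0233
grasp_force: 99.8
```

Call:
send_rows([
  {"x": 0,"y": 0.04,"z": 0,"spin": 0},
  {"x": 0,"y": 0.06,"z": 0,"spin": 0},
  {"x": 0,"y": 0.06,"z": 0,"spin": 0},
  {"x": 0,"y": 0.04,"z": 0,"spin": 0},
  {"x": 0,"y": 0,"z": 0,"spin": 0},
])

```text
time: 37.48
tcp_pos: [0.4694, -0.0241, 0.0192]
eef_rot: [1.0, 0.005, -0.0, -0.0]
ft_force: [0.2, -0.7, -4.2]
gripper_width: 0.0235
grasp_force: 99.7
```

```bash
python3 c.py -.19 3
```

```text
[ 0.4694 -0.0241  0.0192] 0.57 [ 0.2 -0.7 -4.2] 99.6906065940857
((np.float64(-0.1906), np.float64(1.39), np.int64(30), 30), (np.float64(-0.2776), np.float64(0.37), np.int64(22), 22))
```

Call:
send_rows([
  {"x": 0,"y": -0.06,"z": 0,"spin": 0},
  {"x": 0,"y": -0.06,"z": 0,"spin": 0},
  {"x": 0,"y": -0.045,"z": 0,"spin": 0},
  {"x": 0,"y": -0.015,"z": 0,"spin": 0},
  {"x": 0,"y": -0.015,"z": 0,"spin": 0},
  {"x": 0,"y": -0.015,"z": 0,"spin": 0},
  {"x": 0,"y": -0.015,"z": 0,"spin": 0},
  {"x": 0,"y": -0.015,"z": 0,"spin": 0},
])

```text
time: 38.52
tcp_pos: [0.4689, -0.144, 0.0191]
eef_rot: [1.0, 0.004, -0.001, -0.001]
ft_force: [-0.4, 5.8, -2.4]
gripper_width: 0.0235
grasp_force: 100.0
```

Call:
send_rows([
  {"x": 0,"y": 0.04,"z": 0,"spin": 0},
  {"x": 0,"y": 0.06,"z": 0,"spin": 0},
  {"x": 0,"y": 0.06,"z": 0,"spin": 0},
  {"x": 0,"y": 0.04,"z": 0,"spin": 0},
  {"x": 0,"y": 0,"z": 0,"spin": 0},
])

```text
time: 39.15
tcp_pos: [0.4693, -0.044, 0.0192]
eef_rot: [1.0, 0.005, -0.0, -0.0]
ft_force: [0.2, -0.4, -5.3]
gripper_width: 0.0236
grasp_force: 99.8
```

```bash
python3 c.py -.21 4
```

```text
[ 0.4693 -0.044   0.0192] 0.57 [ 0.2 -0.4 -5.3] 99.76803660392761
((np.float64(-0.2098), np.float64(1.29), np.int64(29), 29), (np.float64(-0.2775), np.float64(0.45), np.int64(26), 26))
```

The front is at -0.210, so about 13–37 mm remain. From here I'm using shorter taps and watching the force.

Call:
send_rows([
  {"x": 0,"y": -0.06,"z": 0,"spin": 0},
  {"x": 0,"y": -0.06,"z": 0,"spin": 0},
  {"x": 0,"y": -0.045,"z": 0,"spin": 0},
  {"x": 0,"y": -0.015,"z": 0,"spin": 0},
  {"x": 0,"y": -0.015,"z": 0,"spin": 0},
  {"x": 0,"y": -0.01,"z": 0,"spin": 0},
  {"x": 0,"y": -0.006,"z": 0,"spin": 0},
  {"x": 0,"y": -0.006,"z": 0,"spin": 0},
  {"x": 0,"y": -0.006,"z": 0,"spin": 0},
])

```text
time: 40.33
tcp_pos: [0.4688, -0.1551, 0.0191]
eef_rot: [1.0, 0.004, -0.001, -0.001]
ft_force: [0.4, 5.6, -2.7]
gripper_width: 0.0233
grasp_force: 100.1
```

Call:
send_rows([
  {"x": 0,"y": 0.03,"z": 0,"spin": 0},
  {"x": 0,"y": 0.03,"z": 0,"spin": 0},
  {"x": 0,"y": 0,"z": 0,"spin": 0},
  {"x": 0,"y": 0,"z": 0,"spin": 0},
])

```text
time: 40.83
tcp_pos: [0.4701, -0.1267, 0.0193]
eef_rot: [1.0, 0.004, 0.0, 0.0]
ft_force: [-0.5, -0.3, -3.6]
gripper_width: 0.0234
grasp_force: 99.8
```

Call:
send_rows([
  {"x": 0,"y": -0.03,"z": 0,"spin": 0},
  {"x": 0,"y": -0.015,"z": 0,"spin": 0},
  {"x": 0,"y": -0.01,"z": 0,"spin": 0},
  {"x": 0,"y": -0.006,"z": 0,"spin": 0},
  {"x": 0,"y": -0.006,"z": 0,"spin": 0},
])

```text
time: 41.45
tcp_pos: [0.4691, -0.1597, 0.0191]
eef_rot: [1.0, 0.003, -0.001, -0.001]
ft_force: [-0.2, 6.4, -1.2]
gripper_width: 0.0239
grasp_force: 100.2
```

Call:
send_rows([
  {"x": 0,"y": -0.006,"z": 0,"spin": 0},
  {"x": 0,"y": -0.006,"z": 0,"spin": 0},
])

```text
time: 41.7
tcp_pos: [0.4689, -0.1654, 0.0191]
eef_rot: [1.0, 0.004, -0.001, -0.001]
ft_force: [0.0, 6.4, -2.4]
gripper_width: 0.0236
grasp_force: 100.2
```

Call:
send_rows([
  {"x": 0,"y": -0.006,"z": 0,"spin": 0},
  {"x": 0,"y": -0.004,"z": 0,"spin": 0},
])

```text
time: 41.95
tcp_pos: [0.4689, -0.1692, 0.0192]
eef_rot: [1.0, 0.003, -0.001, -0.002]
ft_force: [4.0, 21.5, 3.6]
gripper_width: 0.0235
grasp_force: 100.3
```

The force jumped to 21 N with the front at about -0.234, just where home was expected, so this is the back-stop. I'm drawing back and checking.

Call:
send_rows([
  {"x": 0,"y": 0.03,"z": 0,"spin": 0},
  {"x": 0,"y": 0.06,"z": 0,"spin": 0},
  {"x": 0,"y": 0.08,"z": 0,"spin": 0},
  {"x": 0,"y": 0.08,"z": 0,"spin": 0},
  {"x": 0,"y": 0.06,"z": 0,"spin": 0},
  {"x": 0,"y": 0,"z": 0,"spin": 0},
])

```text
time: 42.7
tcp_pos: [0.4691, -0.0145, 0.0192]
eef_rot: [1.0, 0.005, -0.0, -0.0]
ft_force: [-0.6, -0.3, -3.0]
gripper_width: 0.0235
grasp_force: 99.8
```

```bash
python3 c.py -.234 5; python3 - <<'E'
from h import *
im=cv2.imread('pics/c5.png');cv2.imwrite('pics/v5c.png',cv2.resize(im[110:250,250:400],(640,597),interpolation=2))
E
```

```text
[ 0.4691 -0.0145  0.0192] 0.56 [-0.6 -0.3 -3. ] 99.81294751167297
((np.float64(-0.2335), np.float64(1.4), np.int64(30), 30), (np.float64(-0.3052), np.float64(0.46), np.int64(18), 24))
```

View pics/v5c.png

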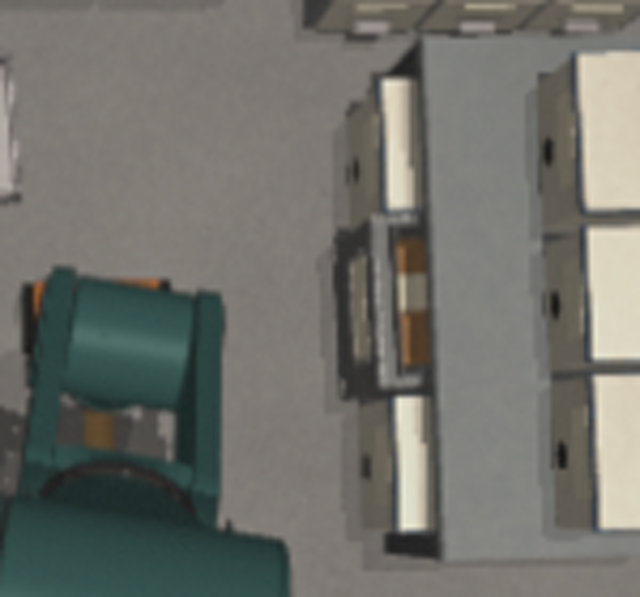

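Picture: the case front edge (372,215)–(380,390) runs parallel to the deck edge (420,40)–(443,560), with about 40 mm showing. I'm giving one more slow, light touch to seat it.

Call:
send_rows([
  {"x": 0,"y": -0.08,"z": 0,"spin": 0.005},
  {"x": 0,"y": -0.08,"z": 0,"spin": 0},
  {"x": 0,"y": -0.08,"z": 0,"spin": 0},
  {"x": 0,"y": -0.04,"z": 0,"spin": 0},
  {"x": 0,"y": -0.012,"z": 0,"spin": 0},
  {"x": 0,"y": -0.005,"z": 0,"spin": 0},
  {"x": 0,"y": -0.005,"z": 0,"spin": 0},
  {"x": 0,"y": -0.003,"z": 0,"spin": 0},
])

```text
time: 43.75
tcp_pos: [0.4698, -0.1682, 0.0192]
eef_rot: [1.0, 0.012, -0.0, -0.0]
ft_force: [-0.2, 0.3, -5.1]
gripper_width: 0.0237
grasp_force: 99.8
```

Call:
send_rows([
  {"x": 0,"y": -0.003,"z": 0,"spin": 0},
  {"x": 0,"y": -0.003,"z": 0,"spin": 0},
])

```text
time: 44.0
tcp_pos: [0.469, -0.1692, 0.0192]
eef_rot: [1.0, 0.011, -0.001, -0.002]
ft_force: [2.2, 17.2, -1.3]
gripper_width: 0.0239
grasp_force: 100.5
```

It met the same stop at the same place, so the case is home. I'm taking the mallet back to the mat.

Call:
send_rows([
  {"x": 0,"y": 0.03,"z": 0,"spin": 0},
  {"x": 0,"y": 0.06,"z": 0,"spin": 0},
  {"x": 0,"y": 0.06,"z": 0.06,"spin": 0},
  {"x": 0,"y": 0.06,"z": 0.1,"spin": 0},
  {"x": 0.014,"y": 0.09,"z": 0.03,"spin": 0.006},
  {"x": 0.014,"y": 0.09,"z": 0,"spin": 0.006},
  {"x": 0.014,"y": 0.09,"z": 0,"spin": 0.006},
  {"x": 0.014,"y": 0.09,"z": 0,"spin": 0.006},
  {"x": 0.014,"y": 0.09,"z": 0,"spin": 0.006},
  {"x": 0.014,"y": 0.09,"z": 0,"spin": 0.006},
  {"x": 0.014,"y": 0.09,"z": 0,"spin": 0.006},
  {"x": 0.014,"y": 0.09,"z": 0,"spin": 0.006},
  {"x": 0.014,"y": 0.09,"z": 0,"spin": 0.006},
  {"x": 0.014,"y": 0.09,"z": 0,"spin": 0.006},
  {"x": 0.014,"y": 0.085,"z": 0,"spin": 0.006},
  {"x": 0,"y": 0,"z": 0,"spin": 0},
  {"x": 0,"y": 0,"z": 0,"spin": 0},
])

```text
time: 46.12
tcp_pos: [0.5455, 0.4253, 0.1135]
eef_rot: [0.993, 0.115, -0.001, 0.001]
ft_force: [-0.4, 0.8, -3.3]
gripper_width: 0.0238
grasp_force: 99.9
```

Down to z≈0.012.

Call:
send_rows([
  {"x": 0,"y": 0,"z": -0.08,"spin": 0},
  {"x": 0,"y": 0,"z": -0.07,"spin": 0},
  {"x": 0,"y": 0,"z": -0.03,"spin": 0},
  {"x": 0,"y": 0,"z": -0.014,"spin": 0},
  {"x": 0,"y": 0,"z": 0,"spin": 0},
  {"x": 0,"y": 0,"z": 0,"spin": 0},
])

```text
time: 46.88
tcp_pos: [0.5479, 0.4261, 0.0187]
eef_rot: [0.993, 0.115, 0.001, -0.001]
ft_force: [0.1, 0.0, -3.8]
gripper_width: 0.0236
grasp_force: 100.0
```

Call:
send_rows([
  {"x": 0,"y": 0,"z": -0.008,"spin": 0},
  {"x": 0,"y": 0,"z": -0.004,"spin": 0},
  {"x": 0,"y": 0,"z": 0,"spin": 0},
])

```text
time: 47.25
tcp_pos: [0.5469, 0.4257, 0.0115]
eef_rot: [0.993, 0.115, 0.0, -0.0]
ft_force: [-1.5, -0.0, -1.4]
gripper_width: 0.0239
grasp_force: 100.3
```

Call:
send_rows([
  {"x": 0,"y": 0,"z": 0,"spin": 0},
  {"x": 0,"y": 0,"z": 0,"spin": 0},
  {"x": 0,"y": 0,"z": 0,"spin": 0},
  {"x": 0,"y": 0,"z": 0,"spin": 0},
  {"x": 0,"y": 0,"z": 0,"spin": 0},
  {"x": 0,"y": 0,"z": 0.06,"spin": 0},
  {"x": 0,"y": 0,"z": 0.1,"spin": 0},
  {"x": 0,"y": 0,"z": 0.1,"spin": 0},
  {"x": 0,"y": 0,"z": 0.1,"spin": 0},
  {"x": 0,"y": 0,"z": 0.1,"spin": 0},
  {"x": -0.03,"y": -0.08,"z": 0.1,"spin": 0},
  {"x": -0.03,"y": -0.08,"z": 0.1,"spin": 0},
  {"x": -0.03,"y": -0.08,"z": 0,"spin": 0},
  {"x": -0.03,"y": -0.08,"z": 0,"spin": 0},
  {"x": -0.03,"y": -0.08,"z": 0,"spin": 0},
  {"x": -0.03,"y": -0.08,"z": 0,"spin": 0},
  {"x": 0,"y": 0,"z": 0,"spin": 0},
], grip=1, force=40)

```text
time: 49.38
tcp_pos: [0.457, 0.1874, 0.3365]
eef_rot: [0.994, 0.113, -0.0, 0.0]
ft_force: [0.3, 0.3, -0.3]
gripper_width: 0.0853
grasp_force: 0.0
```

```bash
python3 c.py -.234 6; python3 - <<'E'
from h import *
w,cw=snap('wrist','wf');t,ct=snap('top','tf')
for im,c in((w,cw),(t,ct)):
    m=cv2.inRange(cv2.cvtColor(im,cv2.COLOR_RGB2HSV),(5,140,60),(14,255,255));n,l,sx,ce=cv2.connectedComponentsWithStats(m)
    for j in range(1,n):
        v,u=np.nonzero(l==j);P=onz(c,np.c_[u,v],.063)[:,:2].astype(np.float32)
        if sx[j,4]>60 and P[:,1].mean()>.1 and P[:,0].mean()<.75: print(sx[j],[np.round(q,3) for q in cv2.minAreaRect(P)])
    m=cv2.inRange(cv2.cvtColor(im,cv2.COLOR_RGB2HSV),(0,0,200),(180,50,255))
u=proj(ct,[[.694,.151,.044]])[0];a,b=u.astype(int);print('tin',t[b,a],t[b-13:b+14:3,a].mean(1).astype(int))
print('slot brown',browns(t,ct,(.52,-.26),.13,(.07,.05)))
E
```

```text
[0.457  0.1874 0.3365] 13.03 [ 0.3  0.3 -0.3] 0.0
((np.float64(-0.2344), np.float64(2.09), np.int64(30), 30), (np.float64(-0.3098), np.float64(-3.17), np.int64(19), 25))
[  55    0   97   47 3533] [array([0.588, 0.426]), array([0.057, 0.128]), np.float64(10.905)]
[215 207  25  29 392] [array([0.344, 0.207]), array([0.048, 0.033]), np.float64(27.385)]
[136 154  33  23 521] [array([0.597, 0.436]), array([0.067, 0.112]), np.float64(13.381)]
[209 232  12  14  62] [array([0.324, 0.202]), array([0.044, 0.031]), np.float64(26.226)]
tin [169 160 155] [ 92 158 157 158 160 162 193 203 202]
slot brown (array([ 0.5256, -0.2742]), array([0.022, 0.105]), np.float32(-1.7))
```

```bash
python3 - <<'E'
from h import *
t,ct=snap('top','tg')
m=cv2.inRange(cv2.cvtColor(t,cv2.COLOR_RGB2HSV),(0,0,185),(180,70,255));n,l,sx,ce=cv2.connectedComponentsWithStats(m)
for j in range(1,n):
    P=onz(ct,[ce[j]],.044)[0]
    if sx[j,4]>60 and .4<P[0]<.8 and 0<P[1]<.3: print(sx[j],P.round(3))
E
```

```text
[225 140  16  15 182] [0.665 0.133 0.044]
```

```bash
python3 - <<'E'
from h import *
w,c=snap('wrist','wg')
m=cv2.inRange(cv2.cvtColor(w,cv2.COLOR_RGB2HSV),(0,0,225),(180,60,255))
g=cv2.medianBlur(cv2.cvtColor(w,cv2.COLOR_RGB2GRAY),3)
u=proj(c,[[.665,.133,.044],[.665,.103,.044],[.635,.133,.044]]);r=np.linalg.norm(u[1:]-u[0],axis=1);print(u[0],r)
C=cv2.HoughCircles(g,cv2.HOUGH_GRADIENT,1.5,20,param1=60,param2=15,minRadius=int(min(r)*.8),maxRadius=int(max(r)*1.2))
for q in C[0]:
    if np.linalg.norm(q[:2]-u[0])<40: print(q,onz(c,[q[:2]],.044).round(3))
E
```

```text
[329.54130751  19.35610002] [21.44264096 23.55952309]
[329.25  21.75  21.95] [[0.662 0.133 0.044]]
[354.75  36.75  27.05] [[0.652 0.092 0.044]]
```

Both views put the tin at (0.663, 0.133, 0.044) with the right radius, so it is upright in the tray. The case is home, the mallet is on its mat and the robot is clear, so I'm handing in.

```bash
python3 -c "
from rig import job
print(job.job_done())"
```

```text
the job is handed in; nothing more can be done
None
```

The job is handed in, though it returned no verdict: all three roll boxes are in the case, the one film tin stands upright in the tray, the case was tapped home against the back-stop, and the mallet lies flat on its mat.

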